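# Stand the toppled pipe stub up and close up the row

## Robot

A 7-joint arm with a two-finger parallel gripper is mounted at the origin on the work surface. World frame = base frame: x ahead of the robot, y to its left, z up, the work surface at z = 0. Lengths are in m, angles in rad, forces in N, time in s.
With the tool pointing down it reaches from about 0.425 to 1.025 m from the base axis. Payload 3.6 kg.
Tool frame: the origin (TCP) lies at the centre of the arm's flange, where the gripper is bolted on; the fingertips stand r.finger_overhang ahead of it and the grasp point (between the pads) lies 155 mm ahead of it (r.finger_overhang is the distance from the TCP to the fingertips, in m); z points along the fingers, y is the line along which they close (so a half turn about z gives the same grasp; the last joint's range is limited). The gripper opens to 85 mm and grips with 20 to 120 N. Pads are 22 mm wide; open, the fingers measure 114 mm over their backs; the gripper's body (76 mm by 85 mm) begins 54 mm behind the grasp point. The pads swing forward as they close: fully open they stand 13 mm farther back than shut.
Start: joints at [1.145, 0.591, 0.048, 1.609, -0.033, 0.943, -0.034], TCP at [0.237, -0.685, 0.405] pointing down, gripper open.
Joint ranges: [-2.69, 2.69], [-0.47, 2.24], [-1.27, 1.36], [0.19, 2.51], [-1.53, 4.68], [0.08, 2.07], [-3.09, 3.09]. Speed limits (rad/s): [2.57, 2.57, 3.14, 3.14, 3.14, 3.14, 3.14].

## Interface

Orientations are given as a rotation vector (axis times angle).
In Python, from rig import sense, eyes, workorder, r gives the robot as it stands. The module is installed in compiled form; this text tells all that it offers.
- The arm moves only by the tool drive_tool, never from a script. Its argument "moves" is a list of rows, each an object of numbers: "dx", "dy", "dz": the shift along the tool's x, y, z in cm; "yaw": the turn about the tool's z in degrees; "jaw": the gripper command: -1 is shut, 1 is fully open, values between are in proportion. A call has exactly 5 rows; each row is the pose to reach, as a shift and turn from the pose commanded when the call began, along the tool's axes at that moment; what a row does not reach only later rows make up. A row lasts 1/8 s, in which the tool goes at most 62.5 mm and 10.7 degrees, less where a joint would pass 70% of its speed; a pose out of reach is approached as far as the arm can. A call with a gripper value outside its range is refused whole. The fingers move at their own pace and stop on an object; the grip force is fixed at half the most. Time passes only in rows, so rows that repeat a pose let the fingers close, or fill a call up. It gives the time, the measured TCP pose, the force, the opening and the grip force at its end, in the units of the state.
- sense(): the state, without advancing time (a new reading comes with each control period).
- eyes.capture(name): name is "scene" or "top" or "wrist"; returns the picture (384x512x3 uint8, red, green, blue); there is no depth.
- eyes.calibration(name): a dict with "fx", "fy", "cx", "cy" (pixels), "position" and "rotation" of the camera in the world; the wrist camera has in their place "hand_eye" (4x4, takes a point from camera to tool coordinates, whose origin is the TCP and whose axes are the flange's). Camera axes: x right, y up, looking along -z (the intrinsics and any distortion apply to the point x, -y, -z); pixel columns grow to the right and rows downward; lengths in m; the calibration is good to about 2 mm. A picture is of the moment at which its call begins: read the wrist's pose just before it. calibration takes no time and is no camera call.
- workorder.job_done(): hands the job in; it is judged then, once.
The state is a dict: "clock": time; "joint_positions": joint angles; "joint_vel": joint speeds; "joint_torque": joint torques, N m; "ee_pos": TCP position; "ee_rot": TCP orientation; "force": force on the tool from outside, world axes, zero at the start; "moment": the same for the moment, N m; "gripper_width": opening from 0.0 (shut) to 1.0 (fully open); "grasp_force": force on a finger pad.
Only numpy, scipy, OpenCV 4.12 (cv2) and the standard library are available. Lean on these libraries where they do the work, as an engineer would, in place of code of your own. Each camera call takes 0.05 s, during which the arm holds its last target. There are 200 camera calls.

## Task

One of the flanged pipe stubs waiting in the tray on the welding bench has toppled over. Stand it back up on its flange in the tray, then push it gently along to close up the row at the stop: the last gaps closed, flange touching flange and the first flange touching the stop plate. Keep the other pipes standing, leave the short one at the far end where it is, and take the hand away at the end.

Things in the scene. Friction and masses are not known exactly. Their poses are not given: they have to be found in the camera images.
- lane: Fixed straight steel tray (lane) on the bench, 112 mm wide (x), 720 mm long (y), a red bar along each long edge: 12 mm thick, tops 16 mm above the bench, 88 mm apart inside. Floor of the lane 6 mm above the bench. Origin: middle of the channel, at bench level; z up; +y runs along the lane to the stop. Position and yaw vary.
- lane_stop (a point): The stop: a red plate across the +y end of the lane, 60 mm tall; the point is the centre of its inner face at the floor of the lane (350 mm along +y from the lane's origin). Sliding all three pipes along takes about 5 to 14 N; against the stop they resist firmly. Pushed near its top a standing pipe tips instead of sliding.
- pipe: Toppled bare aluminium pipe stub: square flange 84 x 84 x 8 mm, on it a tube 70 mm outside, 62 mm inside, open at the top, hollow down to 11 mm from the underside; 140 mm tall in all, 0.28 to 0.52 kg. Origin: centre of the flange's underside; +z along the tube to its mouth. It lies along the lane on a side of its flange and the rim of its mouth, mouth away from the stop (lane -y, dipping 3 degrees).
- pipe_mouth (a point): Centre of the toppled pipe's open mouth, 140 mm from the flange's underside. Turned up over the flange edge it lies on, the pipe lands on the stop side of that edge and needs 84 mm of lane there; about 100 to 155 mm are free up to the nearest standing flange. Its foot may slip while it is tipped; it stands by itself once within about 30 degrees of upright.
- pipe_red: Standing rust-red pipe stub, same shape and size as the toppled one (84 mm square flange, 140 mm tall), loose, 0.35 kg. Origin: centre of the flange's underside, z up. It and pipe_dark stand in a row at the stop, in either order, with a gap of 1 to 10 mm to the stop and 1 to 23 mm between their flanges; both slide if pushed.
- pipe_dark: Standing dark grey pipe stub, same shape and size as pipe_red, origin likewise.
- pipe_short: Standing short pipe stub, bright tube on a rust-red flange: same 84 mm flange and 70 mm tube but 80 mm tall, loose, about 0.3 kg; it stands in the far end of the lane away from the stop. Origin: centre of the flange's underside. Leave it there.
Things that resemble listed ones, but are neither listed nor needed, are in the scene too. What is shaped like the pipe but blue or green is not meant.

How it is judged:
By the outcome, as a careful person would: the job done as asked, in the order asked, and still so for the second after the job is handed in, with the robot touching nothing.
It also fails if it takes over 58 s, if anything falls off the work surface, if the arm or the gripper's body presses on something with over 40 N, if the wrist force passes 120 N, or if a joint passes its speed limit or range.

## Working session

There is one attempt and no reset: what is moved stays moved. The work goes in short steps, Python scripts to look and compute and a tool call to move; the robot and the scene stay as the last step left them, time stands still between calls to the robot, and variables do not carry over. Pictures are saved under pics/ and viewed, at most 10 in all, crops included, and the job is handed in when it is done.

Besides the shell and the picture viewer there is one more tool, called after "Request:" as name(argument=value, ...) on one line, values as JSON. drive_tool: Moves the arm, as the interface text tells. Its arguments: {"type":"object","properties":{"moves":{"type":"array","items":{"type":"object","properties":{"dx":{"type":"number"},"dy":{"type":"number"},"dz":{"type":"number"},"yaw":{"type":"number"},"jaw":{"type":"number"}}}}},"required":["moves"]}

```bash
mkdir -p pics; python3 - <<'E'
from rig import sense, eyes, r
import cv2,numpy as np
s=sense();print({k:np.round(v,3) for k,v in s.items()},r.finger_overhang)
ims=[]
for n in("scene","top"):
    im=eyes.capture(n);cv2.imwrite(f"pics/{n}0.png",im[:,:,::-1]);ims.append(im)
    c=eyes.calibration(n);print(n,{k:np.round(v,4).tolist() for k,v in c.items()})
print({k:np.round(v,4).tolist() for k,v in eyes.calibration("wrist").items()})
E
```

```text
{'clock': np.float64(0.0), 'joint_positions': array([ 1.144,  0.592,  0.048,  1.61 , -0.033,  0.943, -0.034]), 'joint_vel': array([ 0.001, -0.003,  0.001, -0.002, -0.   , -0.   , -0.   ]), 'joint_torque': array([ 0.0000e+00, -5.4869e+01,  1.5470e+00, -1.9812e+01,  9.0000e-03,
        9.0000e-03,  0.0000e+00]), 'ee_pos': array([ 0.237, -0.685,  0.404]), 'ee_rot': array([-3.096e+00, -5.200e-01,  1.000e-03]), 'force': array([ 0.025,  0.285, -0.023]), 'moment': array([ 0.015, -0.014, -0.009]), 'grasp_force': np.float64(0.0), 'gripper_width': np.float64(1.002)} 0.1734
scene {'fx': 446.2383, 'fy': 446.2383, 'cx': 258.7734, 'cy': 190.359, 'position': [0.9688, -0.5593, 1.0578], 'rotation': [0.6401, 0.1823, 0.5843]}
top {'fx': 396.8798, 'fy': 396.8798, 'cx': 253.1588, 'cy': 191.203, 'position': [0.4365, 0.0605, 1.0543], 'rotation': [0.1091, -0.0908, -1.598]}
{'fx': 291.4704, 'fy': 291.4704, 'cx': 255.462, 'cy': 195.9538, 'hand_eye': [[0.0001, 0.957, 0.2901, 0.0751], [1.0, -0.0002, 0.0004, -0.0002], [0.0004, 0.2901, -0.957, 0.0314], [0.0, 0.0, 0.0, 1.0]]}
```

View pics/scene0.png

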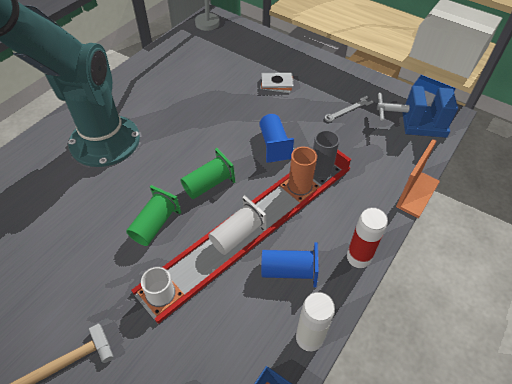

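View pics/top0.png

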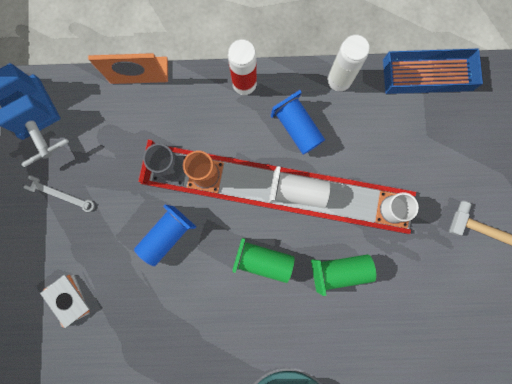

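Candidates for the toppled pipe in the top view:
- Bare aluminium pipe in the tray at (302,190).
- Blue pipes at (300,125) and (162,237), and green pipes at (265,262) and (345,272), all outside the tray.
- White bottle at (348,64).
- Standing short pipe at (398,207).

I choose (302,190). It is the bare metal one lying in the tray, with its flange towards the stop at (275,186). The row at the stop is dark at (160,158) and red at (200,168).

```bash
cat > h.py <<'E'
import numpy as np,cv2
from scipy.spatial.transform import Rotation as R
from rig import sense,eyes
def ray(cam,uv):
    c=eyes.calibration(cam);uv=np.atleast_2d(uv).astype(float)
    if cam=="wrist":
        s=sense();T=np.eye(4);T[:3,:3]=R.from_rotvec(s["ee_rot"]).as_matrix();T[:3,3]=s["ee_pos"];T=T@np.array(c["hand_eye"]);p,M=T[:3,3],T[:3,:3]
    else: p,M=np.array(c["position"]),R.from_rotvec(c["rotation"]).as_matrix()
    d=np.c_[(uv[:,0]-c["cx"])/c["fx"],-(uv[:,1]-c["cy"])/c["fy"],-np.ones(len(uv))]
    return p,d@M.T
def on(cam,uv,z):
    p,d=ray(cam,uv);return p+d*((z-p[2])/d[:,2])[:,None]
E
python3 - <<'E'
from h import *
im=cv2.imread("pics/top0.png");h=cv2.cvtColor(im,cv2.COLOR_BGR2HSV)
m=(((h[...,0]<4)|(h[...,0]>176))&(h[...,1]>200)&(h[...,2]>90)).astype(np.uint8)
m[:140]=0;m[232:]=0;m[:,:138]=0;m[:,418:]=0
v,u=np.nonzero(m);P=on("top",np.c_[u,v],0.016)[:,:2]
box=cv2.minAreaRect(P.astype(np.float32)*1000);print(box,cv2.boxPoints(box))
# lane bars: split by line through mean
g=np.polyfit(P[:,1],P[:,0],1);print("fit",g)
res=P[:,0]-np.polyval(g,P[:,1])
for s in(1,-1):
    q=P[s*res>0.03];f=np.polyfit(q[:,1],q[:,0],1);print(s,f,len(q),q[:,1].min(),q[:,1].max())
c=cv2.resize(im[138:236,138:420],None,fx=2.8,fy=2.8,interpolation=cv2.INTER_CUBIC);cv2.imwrite("pics/crop0.png",c)
E
```

```text
((578.5616455078125, 12.2958984375), (719.44677734375, 115.9483413696289), 76.90753173828125) [[ 440.60876 -324.94424]
 [ 553.5431  -351.20926]
 [ 716.5145   349.53604]
 [ 603.5802   375.80106]]
fit [0.18165097 0.56819727]
1 [0.22290186 0.62762366] 328 -0.350721574967842 0.3521654440017425
-1 [0.21796484 0.52466164] 411 -0.32737163363346883 0.3676343765925569
```

View pics/crop0.png

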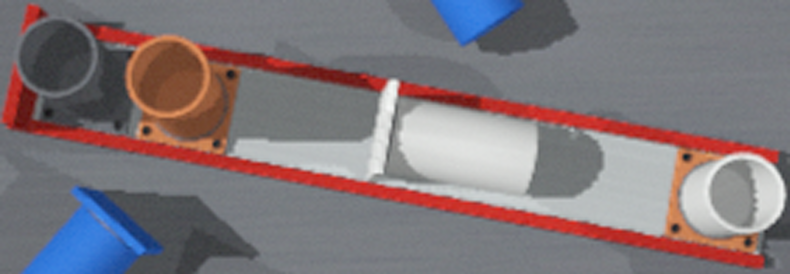

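The close crop shows the bare pipe in the tray. Its flange is at crop x≈380 and its mouth edge runs from about (537,122) to (525,193). The red flange edge is near (238,68)-(222,152), and the short pipe is at the right end.

```bash
cat >> h.py <<'E'
th=np.arctan(0.2204);ey=np.array([np.sin(th),np.cos(th)]);ex=np.array([np.cos(th),-np.sin(th)])
P0=np.array([0.57615,0])
# lane origin: stop inner face at y=350
def lane(p): p=np.atleast_2d(p)[:,:2]-O; return np.c_[p@ex,p@ey]*1000
c_=np.array([0.5786,0.0123]); O=P0+ey*((c_-P0)@ey)
def tool():
    s=sense();M=R.from_rotvec(s["ee_rot"]).as_matrix()
    return s,M,lane(s["ee_pos"])[0]
E
python3 - <<'E'
from h import *
cr=lambda *a:np.array(a)/2.8+138-0.3
print("O",O,np.degrees(th))
print("mouth",lane(on("top",cr((537,122),(525,193)),0.042)))
print("flange top edge",lane(on("top",cr((389,80),(371,178)),0.09)))
print("red flange -y edge",lane(on("top",cr((240,70),(223,152)),0.014)))
print("short +y edge",lane(on("top",cr((680,150),(667,235)),0.014)))
print("stop inside top",lane(on("top",cr((42,25),(25,120)),0.066)))
s,M,l=tool();print("tool x",M[:,0],"y",M[:,1],"z",M[:,2],l)
ax=np.r_[ey,0];print("yaw of lane +y in tool frame deg",np.degrees(np.arctan2(ax@M[:,1],ax@M[:,0])))
E
```

```text
O [0.57884883 0.01224516] 12.429276966117605
mouth [[  36.38068195 -134.23217775]
 [ -30.22952378 -134.19537709]]
flange top edge [[ 40.4346367    6.8565402 ]
 [-47.8323604    6.66400862]]
red flange -y edge [[ 38.72775222 147.36122868]
 [-41.51542707 147.68673141]]
short +y edge [[  40.06400735 -274.4589405 ]
 [ -41.10919321 -274.37542863]]
stop inside top [[ 36.93708448 326.84668968]
 [-51.55382857 322.81312255]]
tool x [ 9.45122832e-01  3.26715198e-01 -1.06114153e-04] y [ 0.32671431 -0.94512094 -0.00204209] z [-7.67473762e-04  1.89536039e-03 -9.99997909e-01] [-184.04977253 -754.37595873]
yaw of lane +y in tool frame deg -58.50115104763772
```

```bash
cat >> h.py <<'E'
def go(x,y,z,yaw=0):
    """tool-frame cm / deg to reach lane x,y (mm), TCP z (mm); yaw=deg of tool x from lane +y (mod 180)"""
    s,M,l=tool();t=np.r_[O+ex*x/1000+ey*y/1000,z/1000];d=M.T@(t-s["ee_pos"])*100
    a=np.radians(-yaw);w=np.r_[np.cos(a)*ey+np.sin(a)*ex,0]
    q=np.degrees(np.arctan2(w@M[:,1],w@M[:,0]))
    print("at",np.round(l,1),round(s["ee_pos"][2]*1000,1),"d",np.round(d,2),"yaw",round(q,1),"F",np.round(s["force"],1),"w",round(s["gripper_width"],3),"gf",round(s["grasp_force"],1),"t",s["clock"])
E
python3 -c "
from h import *
go(1,-118,300)"
```

```text
at [-184.  -754.4] 403.7 d [ 49.03 -44.57  10.45] yaw -58.5 F [ 0.6  0.8 -0.3] w 1.001 gf 0.0 t 0.1
```

Request:
drive_tool(moves=[{"dx": 49,"dy": -44.6,"dz": 10,"yaw": -58.5,"jaw": 1},{"dx": 49,"dy": -44.6,"dz": 10,"yaw": -58.5,"jaw": 1},{"dx": 49,"dy": -44.6,"dz": 10,"yaw": -58.5,"jaw": 1},{"dx": 49,"dy": -44.6,"dz": 10,"yaw": -58.5,"jaw": 1},{"dx": 49,"dy": -44.6,"dz": 10,"yaw": -58.5,"jaw": 1}])

```text
clock: 0.72
ee_pos: [0.3854, -0.4121, 0.3577]
ee_rot: [2.523, 1.871, 0.0]
force: [0.9, 0.2, 0.3]
gripper_width: 0.997
grasp_force: 0.0
```

```bash
python3 -c "
from h import *
go(1,-118,300)"
```

```text
at [ -97.5 -456. ] 357.7 d [34.47  7.21  5.77] yaw -4.4 F [0.9 0.2 0.3] w 0.997 gf 0.0 t 0.725
```

Request:
drive_tool(moves=[{"dx": 34.4,"dy": 7,"dz": 5.6,"yaw": -4,"jaw": 1},{"dx": 34.4,"dy": 7,"dz": 5.6,"yaw": -4,"jaw": 1},{"dx": 34.4,"dy": 7,"dz": 5.6,"yaw": -4,"jaw": 1},{"dx": 34.4,"dy": 7,"dz": 5.6,"yaw": -4,"jaw": 1},{"dx": 34.4,"dy": 7,"dz": 5.6,"yaw": -4,"jaw": 1}])

```text
clock: 1.35
ee_pos: [0.5338, -0.1417, 0.3083]
ee_rot: [2.463, 1.951, -0.0]
force: [1.2, -0.8, 0.6]
gripper_width: 1.001
grasp_force: 0.0
```

```bash
python3 -c "
from h import *
go(1,-118,300)"
```

```text
at [ -10.8 -160. ] 308.3 d [4.22 1.12 0.83] yaw -0.8 F [ 1.2 -0.8  0.6] w 1.001 gf 0.0 t 1.35
```

Request:
drive_tool(moves=[{"dx": 4.1,"dy": 1.1,"dz": 0.8,"yaw": -0.8,"jaw": 1},{"dx": 4.1,"dy": 1.1,"dz": 0.8,"yaw": -0.8,"jaw": 1},{"dx": 4.1,"dy": 1.1,"dz": 0.8,"yaw": -0.8,"jaw": 1},{"dx": 4.1,"dy": 1.1,"dz": 0.8,"yaw": -0.8,"jaw": 1},{"dx": 4.1,"dy": 1.1,"dz": 0.8,"yaw": -0.8,"jaw": 1}])

```text
clock: 1.98
ee_pos: [0.5527, -0.1075, 0.301]
ee_rot: [2.451, 1.965, -0.001]
force: [0.4, 0.2, -0.1]
gripper_width: 1.001
grasp_force: 0.0
```

```bash
python3 -c "
from h import *
go(1,-118,192)
im=eyes.capture('wrist');cv2.imwrite('pics/w1.png',im[:,:,::-1])
p=on('wrist',[(0,0)],.04)"
```

```text
at [   0.2 -122.6] 301.0 d [ 0.47  0.08 10.9 ] yaw -0.1 F [ 0.4  0.2 -0.1] w 1.001 gf 0.0 t 1.975
```

View pics/w1.png

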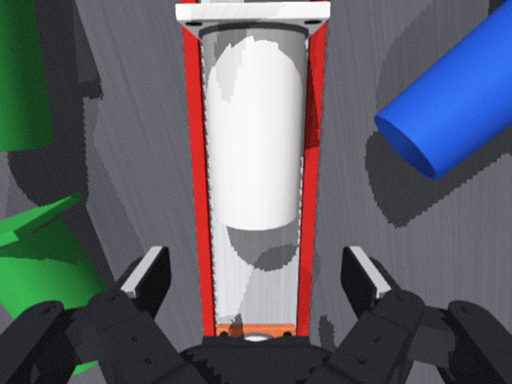

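Wrist view: the tube is centred between the fingers (sides at 212 and 298, finger tips at 155 and 355), and the top of the mouth rim is at about (256,230).

```bash
python3 -c "
from h import *
print(lane(on('wrist',[(256,230)],.076)),lane(on('wrist',[(212,215),(298,215)],.045)),lane(on('wrist',[(177,5),(330,5)],.09)))
go(0.5,-116,192)"
```

```text
[[   1.49911612 -131.89507346]] [[ -34.58676422 -131.97821039]
 [  36.05447274 -132.12282102]] [[-40.74631279   5.20147214]
 [ 41.41903688   5.03571347]]
at [   0.3 -122.3] 301.0 d [ 0.64  0.02 10.9 ] yaw -0.1 F [-1.   0.5  0.3] w 1.002 gf 0.0 t 2.025
```

Request:
drive_tool(moves=[{"dx": 0.7,"dy": 0,"dz": 0,"yaw": 0,"jaw": 1},{"dx": 0.7,"dy": 0,"dz": 5,"yaw": 0,"jaw": 1},{"dx": 0.7,"dy": 0,"dz": 8,"yaw": 0,"jaw": 1},{"dx": 0.7,"dy": 0,"dz": 10.8,"yaw": 0,"jaw": 1},{"dx": 0.7,"dy": 0,"dz": 10.8,"yaw": 0,"jaw": 1}])

```text
clock: 2.65
ee_pos: [0.554, -0.0985, 0.1912]
ee_rot: [-2.446, -1.967, 0.004]
force: [0.2, 0.6, -0.3]
gripper_width: 1.005
grasp_force: 0.0
```

Request:
drive_tool(moves=[{"jaw": -1},{"jaw": -1},{"jaw": -1},{"jaw": -1},{"jaw": -1}])

```text
$.moves[0]: bad value
```

```bash
python3 -c "
from h import *
go(0.5,-115,192)"
```

```text
at [  -0.4 -113.5] 191.2 d [-0.15  0.09 -0.08] yaw 0.1 F [ 0.2  0.6 -0.3] w 1.005 gf 0.0 t 2.65
```

Request:
drive_tool(moves=[{"dx": 0,"dy": 0,"dz": 0,"yaw": 0,"jaw": -1},{"dx": 0,"dy": 0,"dz": 0,"yaw": 0,"jaw": -1},{"dx": 0,"dy": 0,"dz": 0,"yaw": 0,"jaw": -1},{"dx": 0,"dy": 0,"dz": 0,"yaw": 0,"jaw": -1},{"dx": 0,"dy": 0,"dz": 0,"yaw": 0,"jaw": -1}])

```text
clock: 3.28
ee_pos: [0.5553, -0.099, 0.1941]
ee_rot: [2.447, 1.968, 0.002]
force: [-1.1, 1.1, 6.5]
gripper_width: 0.792
grasp_force: 68.0
```

```bash
python3 -c "
from h import *
go(0.5,-115,192)"
```

```text
at [   0.9 -113.7] 194.1 d [-0.13 -0.04  0.21] yaw 0.0 F [-1.1  1.1  6.5] w 0.792 gf 68.0 t 3.275
```

Request:
drive_tool(moves=[{"dx": 0.2,"dy": 0,"dz": -0.7,"yaw": 0,"jaw": -1},{"dx": 0.5,"dy": 0,"dz": -1.4,"yaw": 0,"jaw": -1},{"dx": 0.8,"dy": 0,"dz": -2.1,"yaw": 0,"jaw": -1},{"dx": 1.2,"dy": 0,"dz": -2.8,"yaw": 0,"jaw": -1},{"dx": 1.6,"dy": 0,"dz": -3.5,"yaw": 0,"jaw": -1}])

```text
clock: 3.9
ee_pos: [0.5582, -0.0832, 0.2283]
ee_rot: [-2.448, -1.968, 0.0]
force: [0.1, -0.0, -3.6]
gripper_width: 0.791
grasp_force: 68.0
```

```bash
python3 -c "
from h import *
go(0.5,-115,192)
a=eyes.capture('wrist');b=eyes.capture('scene')[130:290,110:370]
b=cv2.resize(b,None,fx=1.8,fy=1.8)
c=np.zeros((384,800,3),np.uint8);a=cv2.resize(a,(320,240));c[:240,:320]=a;c[:288,330:330+468]=b
cv2.imwrite('pics/l1.png',c[:290,:,::-1])"
```

```text
at [  0.3 -97.6] 228.3 d [-1.74  0.02  3.63] yaw 0.0 F [ 0.1 -0.  -3.6] w 0.791 gf 68.0 t 3.9
```

View pics/l1.png

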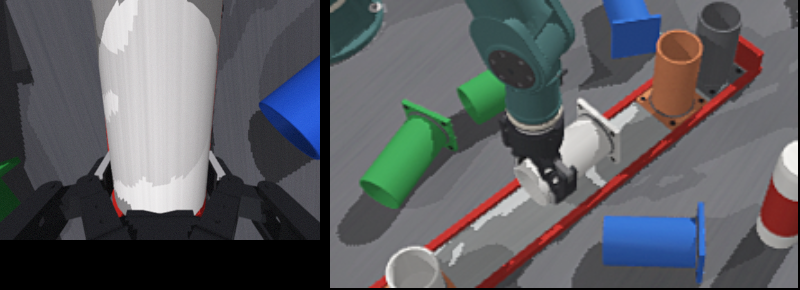

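Request:
drive_tool(moves=[{"dx": 0,"dy": 0,"dz": 0,"yaw": 0,"jaw": 0.4},{"dx": 0,"dy": 0,"dz": 0,"yaw": 0,"jaw": 0.45},{"dx": 0,"dy": 0,"dz": 0,"yaw": 0,"jaw": 0.5},{"dx": 0,"dy": 0,"dz": 0,"yaw": 0,"jaw": 0.5},{"dx": 0,"dy": 0,"dz": 0,"yaw": 0,"jaw": 0.5}])

```text
clock: 4.62
ee_pos: [0.5582, -0.0835, 0.2278]
ee_rot: [-2.449, -1.968, 0.0]
force: [-0.4, 0.1, -2.6]
gripper_width: 0.795
grasp_force: 68.1
```

Request:
drive_tool(moves=[{"dx": 0,"dy": 0,"dz": 0,"yaw": 0,"jaw": 0.54},{"dx": 0,"dy": 0,"dz": 0,"yaw": 0,"jaw": 0.55},{"dx": 0,"dy": 0,"dz": 0,"yaw": 0,"jaw": 0.56},{"dx": 0,"dy": 0,"dz": 0,"yaw": 0,"jaw": 0.56},{"dx": 0,"dy": 0,"dz": 0,"yaw": 0,"jaw": 0.56}])

```text
clock: 5.25
ee_pos: [0.5582, -0.0835, 0.2278]
ee_rot: [-2.449, -1.968, 0.0]
force: [-0.1, -0.6, -3.3]
gripper_width: 0.792
grasp_force: 68.1
```

Request:
drive_tool(moves=[{"dx": 0,"dy": 0,"dz": 0,"yaw": 0,"jaw": 0.565},{"dx": 0,"dy": 0,"dz": 0,"yaw": 0,"jaw": 0.57},{"dx": 0,"dy": 0,"dz": 0,"yaw": 0,"jaw": 0.572},{"dx": 0,"dy": 0,"dz": 0,"yaw": 0,"jaw": 0.574},{"dx": 0,"dy": 0,"dz": 0,"yaw": 0,"jaw": 0.575}])

```text
clock: 5.88
ee_pos: [0.5582, -0.0835, 0.2278]
ee_rot: [-2.449, -1.968, 0.0]
force: [-0.3, -0.5, -3.9]
gripper_width: 0.793
grasp_force: 68.1
```

Request:
drive_tool(moves=[{"dx": 0,"dy": 0,"dz": 0,"yaw": 0,"jaw": 0.577},{"dx": 0,"dy": 0,"dz": 0,"yaw": 0,"jaw": 0.579},{"dx": 0,"dy": 0,"dz": 0,"yaw": 0,"jaw": 0.581},{"dx": 0,"dy": 0,"dz": 0,"yaw": 0,"jaw": 0.583},{"dx": 0,"dy": 0,"dz": 0,"yaw": 0,"jaw": 0.584}])

```text
clock: 6.5
ee_pos: [0.5582, -0.0835, 0.2278]
ee_rot: [-2.449, -1.968, 0.0]
force: [0.4, -0.4, -3.5]
gripper_width: 0.798
grasp_force: 59.4
```

Request:
drive_tool(moves=[{"dx": 0,"dy": 0,"dz": 0,"yaw": 0,"jaw": 0.584},{"dx": 0,"dy": 0,"dz": 0,"yaw": 0,"jaw": 0.585},{"dx": 0,"dy": 0,"dz": 0,"yaw": 0,"jaw": 0.586},{"dx": 0,"dy": 0,"dz": 0,"yaw": 0,"jaw": 0.587},{"dx": 0,"dy": 0,"dz": 0,"yaw": 0,"jaw": 0.588}])

```text
clock: 7.12
ee_pos: [0.5582, -0.0835, 0.2278]
ee_rot: [-2.449, -1.968, 0.0]
force: [0.2, 0.0, -3.9]
gripper_width: 0.795
grasp_force: 50.6
```

Request:
drive_tool(moves=[{"dx": 0,"dy": 0,"dz": 0,"yaw": 0,"jaw": 0.591},{"dx": 0,"dy": 0,"dz": 0,"yaw": 0,"jaw": 0.594},{"dx": 0,"dy": 0,"dz": 0,"yaw": 0,"jaw": 0.597},{"dx": 0,"dy": 0,"dz": 0,"yaw": 0,"jaw": 0.6},{"dx": 0,"dy": 0,"dz": 0,"yaw": 0,"jaw": 0.6}])

```text
clock: 7.75
ee_pos: [0.5582, -0.0835, 0.2279]
ee_rot: [2.449, 1.968, 0.0]
force: [1.1, 0.7, -3.2]
gripper_width: 0.803
grasp_force: 22.5
```

```bash
cat >> h.py <<'E'
def crop(n):
    b=eyes.capture('scene')[110:310,110:370];cv2.imwrite(f'pics/{n}.png',cv2.resize(b,None,fx=2,fy=2)[:,:,::-1])
E
python3 -c "
from h import *
crop('s2')
a=eyes.capture('wrist');cv2.imwrite('pics/w2.png',a[:,:,::-1])
i=cv2.imread('pics/l1.png')[:240,:320];d=cv2.absdiff(cv2.resize(a,(320,240))[:,:,::-1],i);print(d.mean(), (d.max(2)>40).sum())"
```

```text
10.135247395833334 3306
```

```bash
cat >> h.py <<'E'
def mom():
    s=sense();m=s["moment"];print("M lane x,y,z",np.round([m[:2]@ex,m[:2]@ey,m[2]],3),"F",np.round([s["force"][:2]@ex,s["force"][:2]@ey,s["force"][2]],1),"gf",round(s["grasp_force"],1),"w",s["gripper_width"])
E
python3 -c "
from h import *
mom()"
```

```text
M lane x,y,z [-0.103  0.104  0.039] F [-0.4  0.9 -2.5] gf 22.5 w 0.8037791152783961
```

Request:
drive_tool(moves=[{"dx": 0,"dy": 0,"dz": 0,"yaw": 0,"jaw": 0.601},{"dx": 0,"dy": 0,"dz": 0,"yaw": 0,"jaw": 0.602},{"dx": 0,"dy": 0,"dz": 0,"yaw": 0,"jaw": 0.603},{"dx": 0,"dy": 0,"dz": 0,"yaw": 0,"jaw": 0.604},{"dx": 0,"dy": 0,"dz": 0,"yaw": 0,"jaw": 0.604}])

```text
clock: 8.48
ee_pos: [0.5582, -0.0834, 0.2278]
ee_rot: [-2.449, -1.968, -0.0]
force: [0.1, 1.2, -2.7]
gripper_width: 0.803
grasp_force: 13.6
```

```bash
python3 -c "
from h import *
mom()
a=eyes.capture('wrist');cv2.imwrite('pics/w3.png',a[:,:,::-1])
d=cv2.absdiff(a[:,:,::-1],cv2.imread('pics/w2.png'));print(d.mean(), (d.max(2)>40).sum())"
```

```text
M lane x,y,z [-0.066 -0.025  0.01 ] F [-0.1  1.2 -2.7] gf 13.6 w 0.8033535944616201
3.2591315375434027 13
```

View pics/s2.png

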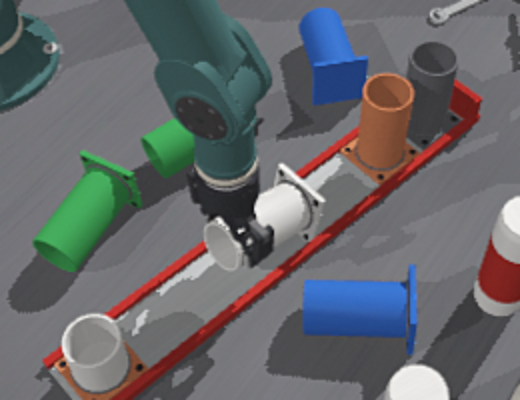

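The pipe has pivoted in the light grip: the mouth is up at about (228,240) and the flange rests on the tray floor near (300,200). I continue the arc.

Request:
drive_tool(moves=[{"dx": 0.6,"dy": 0,"dz": -0.9,"yaw": 0,"jaw": 0.603},{"dx": 1.3,"dy": 0,"dz": -1.8,"yaw": 0,"jaw": 0.603},{"dx": 2.2,"dy": 0,"dz": -2.7,"yaw": 0,"jaw": 0.603},{"dx": 3.2,"dy": 0,"dz": -3.5,"yaw": 0,"jaw": 0.603},{"dx": 4.4,"dy": 0,"dz": -4.2,"yaw": 0,"jaw": 0.603}])

```text
clock: 9.15
ee_pos: [0.5678, -0.04, 0.2706]
ee_rot: [2.448, 1.968, -0.0]
force: [-0.1, -0.9, -1.9]
gripper_width: 0.803
grasp_force: 14.4
```

```bash
python3 -c "
from h import *
mom();go(0.5,-115,192)"
```

```text
M lane x,y,z [-0.287  0.014  0.02 ] F [ 0.1 -0.9 -1.9] gf 14.4 w 0.8033051138306622
at [  0.4 -53.4] 270.6 d [-6.16  0.    7.87] yaw 0.0 F [-0.1 -0.9 -1.9] w 0.803 gf 14.4 t 9.15
```

Request:
drive_tool(moves=[{"dx": 1.2,"dy": 0,"dz": -0.6,"yaw": 0,"jaw": 0.603},{"dx": 2.5,"dy": 0,"dz": -1.1,"yaw": 0,"jaw": 0.603},{"dx": 3.8,"dy": 0,"dz": -1.4,"yaw": 0,"jaw": 0.603},{"dx": 5.1,"dy": 0,"dz": -1.6,"yaw": 0,"jaw": 0.603},{"dx": 6.4,"dy": 0,"dz": -1.6,"yaw": 0,"jaw": 0.603}])

```text
clock: 9.78
ee_pos: [0.5815, 0.0231, 0.2857]
ee_rot: [-2.448, -1.968, 0.0]
force: [0.1, 0.5, -4.0]
gripper_width: 0.803
grasp_force: 14.9
```

```bash
python3 -c "
from h import *
mom();go(0.5,-115,192);crop('s4')"
```

```text
M lane x,y,z [-0.104 -0.043 -0.011] F [-0.   0.5 -4. ] gf 14.9 w 0.8032825514167706
at [ 0.3 11.1] 285.7 d [-12.62   0.02   9.37] yaw 0.0 F [ 0.1  0.5 -4. ] w 0.803 gf 14.9 t 9.775
```

View pics/s4.png

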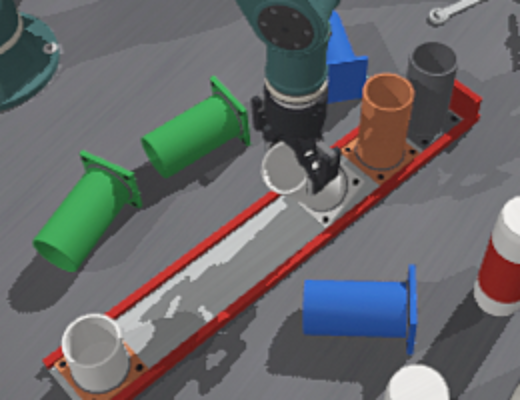

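The pipe is about 20° from upright: mouth at (285,168), flange at (325,195), and clear space to the red flange. I finish the arc and set it down.

Request:
drive_tool(moves=[{"dx": 1,"dy": 0,"dz": 0,"yaw": 0,"jaw": 0.603},{"dx": 2,"dy": 0,"dz": 0.1,"yaw": 0,"jaw": 0.603},{"dx": 3,"dy": 0,"dz": 0.3,"yaw": 0,"jaw": 0.603},{"dx": 4,"dy": 0,"dz": 0.5,"yaw": 0,"jaw": 0.603},{"dx": 4.2,"dy": 0,"dz": 0.6,"yaw": 0,"jaw": 0.603}])

```text
clock: 10.45
ee_pos: [0.5912, 0.0644, 0.2833]
ee_rot: [2.447, 1.968, 0.002]
force: [-6.3, -1.7, 23.8]
gripper_width: 0.803
grasp_force: 19.9
```

```bash
python3 -c "
from h import *
mom();go(0.5,-115,192)"
```

```text
M lane x,y,z [-0.617  1.438  0.07 ] F [-5.8 -3.  23.8] gf 19.9 w 0.8025714030314124
at [ 0.8 53.6] 283.3 d [-16.86  -0.06   9.13] yaw 0.1 F [-6.3 -1.7 23.8] w 0.803 gf 19.9 t 10.45
```

Request:
drive_tool(moves=[{"dx": 0,"dy": 0,"dz": -0.2,"yaw": 0,"jaw": 0.603},{"dx": 0,"dy": 0,"dz": -0.4,"yaw": 0,"jaw": 0.603},{"dx": 0,"dy": 0,"dz": -0.4,"yaw": 0,"jaw": 0.603},{"dx": 0,"dy": 0,"dz": -0.4,"yaw": 0,"jaw": 0.603},{"dx": 0,"dy": 0,"dz": -0.4,"yaw": 0,"jaw": 0.603}])

```text
clock: 11.08
ee_pos: [0.5905, 0.063, 0.2837]
ee_rot: [-2.449, -1.968, -0.0]
force: [-0.2, -0.5, -0.6]
gripper_width: 0.801
grasp_force: 17.3
```

```bash
python3 -c "
from h import *
mom();go(0.5,-115,192)
a=eyes.capture('wrist');b=eyes.capture('scene')[120:270,200:380];t=eyes.capture('top')[130:240,135:300]
c=np.zeros((560,800,3),np.uint8);c[:240,:320]=cv2.resize(a,(320,240));c[:400,320:800]=cv2.resize(b,(480,400));c[250:250+213,:320]=cv2.resize(t,(320,213))
cv2.imwrite('pics/c5.png',c[:470,:,::-1])"
```

```text
M lane x,y,z [-0.055 -0.004  0.027] F [-0.  -0.6 -0.6] gf 17.3 w 0.8014942987977667
at [ 0.5 52.1] 283.7 d [-16.71   0.     9.17] yaw 0.0 F [-0.2 -0.5 -0.6] w 0.801 gf 17.3 t 11.075
```

View pics/c5.png

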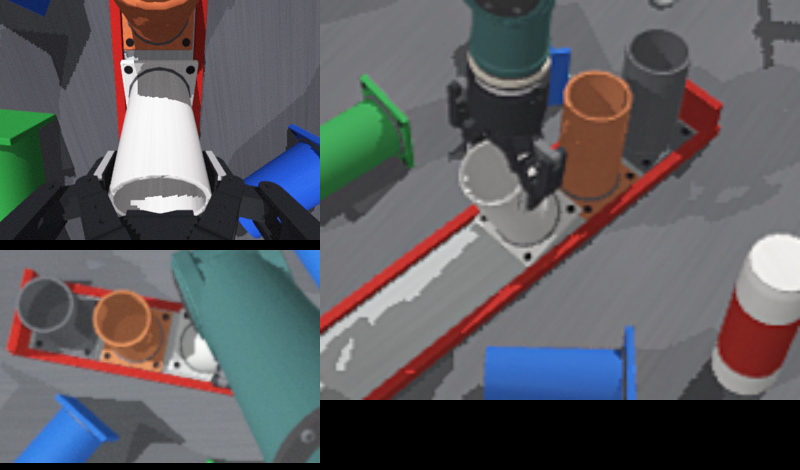

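```bash
python3 -c "
from h import *
k=1.6
for n,p in (('red edge',(160,50)),('pipe edge',(160,60)),('holesL',(128,70)),('holeR',(191,70)),('tube base front',(160,68))):
  for z in (.014,.034): print(n,z,lane(on('wrist',[(p[0]*k,p[1]*k)],z)))
print('mouth near/far', lane(on('wrist',[(160*k,175*k),(160*k,212*k)],.146)))
"
```

```text
red edge 0.014 [[  1.69143004 147.10046349]]
red edge 0.034 [[  1.65773111 145.40260418]]
pipe edge 0.014 [[  1.70026235 135.55267675]]
pipe edge 0.034 [[  1.66582222 134.82388905]]
holesL 0.014 [[-38.52359846 123.64262826]]
holesL 0.034 [[-35.18251716 123.91331259]]
holeR 0.014 [[ 40.68482857 123.66086647]]
holeR 0.034 [[ 37.37886663 123.93002028]]
tube base front 0.014 [[  1.70752199 126.06106345]]
tube base front 0.034 [[  1.67247265 126.1287966 ]]
mouth near/far [[ 1.52858508 58.01252703]
 [ 1.55179319 27.66913079]]
```

The wrist view shows the flange edge at lane y≈135 and the red edge at 147. The pipe leans about 20° back with its foot on the floor. I bring the top forward with a lighter grip.

Request:
drive_tool(moves=[{"dx": 0.3,"dy": 0,"dz": 0,"yaw": 0,"jaw": 0.606},{"dx": 0.8,"dy": 0,"dz": 0,"yaw": 0,"jaw": 0.608},{"dx": 1.3,"dy": 0,"dz": 0,"yaw": 0,"jaw": 0.608},{"dx": 1.8,"dy": 0,"dz": 0,"yaw": 0,"jaw": 0.608},{"dx": 2.3,"dy": 0,"dz": 0.1,"yaw": 0,"jaw": 0.608}])

```text
clock: 11.85
ee_pos: [0.5954, 0.0862, 0.283]
ee_rot: [-2.448, -1.968, -0.0]
force: [-0.3, 1.4, 1.9]
gripper_width: 0.807
grasp_force: 6.7
```

```bash
cat >> h.py <<'E'
def edges(prev=None):
    a=eyes.capture('wrist');h=cv2.cvtColor(a,cv2.COLOR_RGB2HSV)
    col=a[0:230,240:272].astype(int).mean(1);return a,np.round(col).astype(int)
E
python3 -c "
from h import *
mom();go(0.5,-115,192)
a,c=edges();cv2.imwrite('pics/w6.png',a[:,:,::-1])
for i in range(60,200,4):print(i,c[i].tolist(),end=' ')"
```

```text
M lane x,y,z [-0.048  0.408 -0.01 ] F [-0.6  1.3  1.9] gf 6.7 w 0.8068900612325459
at [ 0.2 75.8] 283.0 d [-19.08   0.02   9.09] yaw 0.0 F [-0.3  1.4  1.9] w 0.807 gf 6.7 t 11.85
60 [118, 61, 41] 64 [118, 61, 39] 68 [118, 61, 40] 72 [118, 61, 41] 76 [119, 62, 41] 80 [137, 71, 47] 84 [236, 135, 87] 88 [217, 116, 75] 92 [158, 82, 53] 96 [95, 49, 33] 100 [79, 49, 40] 104 [84, 52, 43] 108 [115, 59, 38] 112 [98, 93, 94] 116 [98, 99, 102] 120 [98, 99, 102] 124 [124, 122, 123] 128 [133, 131, 132] 132 [120, 118, 119] 136 [50, 51, 54] 140 [122, 120, 121] 144 [123, 121, 122] 148 [124, 121, 122] 152 [123, 122, 123] 156 [125, 123, 124] 160 [125, 124, 125] 164 [125, 124, 125] 168 [126, 125, 126] 172 [127, 125, 126] 176 [127, 125, 127] 180 [127, 125, 126] 184 [184, 182, 183] 188 [250, 250, 250] 192 [250, 249, 249] 196 [250, 249, 250]
```

Request:
drive_tool(moves=[{"dx": 0.4,"dy": 0,"dz": 0,"yaw": 0,"jaw": 0.608},{"dx": 0.8,"dy": 0,"dz": 0,"yaw": 0,"jaw": 0.608},{"dx": 1.2,"dy": 0,"dz": 0,"yaw": 0,"jaw": 0.608},{"dx": 1.6,"dy": 0,"dz": 0.1,"yaw": 0,"jaw": 0.608},{"dx": 1.8,"dy": 0,"dz": 0.1,"yaw": 0,"jaw": 0.608}])

```text
clock: 12.52
ee_pos: [0.5994, 0.1034, 0.2817]
ee_rot: [2.448, 1.969, 0.0]
force: [0.6, 0.2, -2.8]
gripper_width: 0.805
grasp_force: 6.0
```

```bash
python3 -c "
from h import *
mom();go(0.5,-115,192)
a,c=edges();cv2.imwrite('pics/w7.png',a[:,:,::-1])
for i in range(90,200,3):print(i,c[i].tolist(),end=' ')
b=eyes.capture('scene')[120:270,200:380];d=np.hstack([cv2.resize(a,(400,300)),cv2.resize(b,(400,333))[:300]]);cv2.imwrite('pics/c7.png',d[:,:,::-1])"
```

```text
M lane x,y,z [-0.097  0.03  -0.04 ] F [ 0.5  0.3 -2.8] gf 6.0 w 0.8050370239506931
at [ 0.4 93.4] 281.7 d [-2.084e+01 -1.000e-02  8.970e+00] yaw 0.0 F [ 0.6  0.2 -2.8] w 0.805 gf 6.0 t 12.525
90 [126, 65, 43] 93 [126, 65, 43] 96 [127, 66, 45] 99 [128, 67, 44] 102 [128, 66, 44] 105 [128, 66, 44] 108 [128, 67, 43] 111 [128, 67, 44] 114 [129, 67, 45] 117 [126, 65, 43] 120 [111, 58, 40] 123 [125, 64, 42] 126 [220, 119, 77] 129 [229, 127, 82] 132 [230, 129, 84] 135 [241, 142, 92] 138 [236, 137, 88] 141 [222, 120, 77] 144 [171, 98, 72] 147 [56, 59, 63] 150 [124, 121, 123] 153 [130, 128, 129] 156 [130, 127, 129] 159 [130, 128, 130] 162 [131, 129, 130] 165 [132, 130, 131] 168 [133, 131, 132] 171 [132, 130, 131] 174 [133, 131, 132] 177 [133, 131, 133] 180 [134, 132, 133] 183 [134, 132, 133] 186 [134, 132, 133] 189 [135, 133, 134] 192 [134, 133, 134] 195 [134, 132, 133] 198 [134, 132, 134]
```

View pics/c7.png

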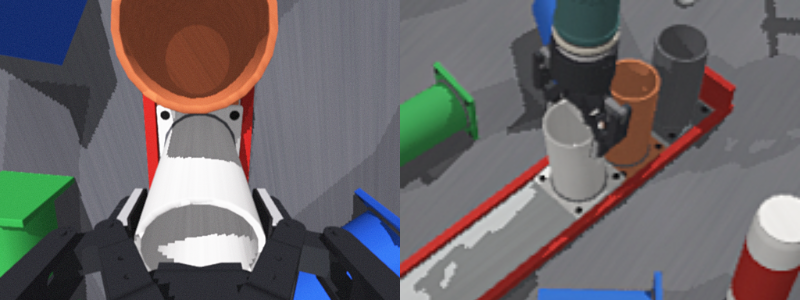

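The pipe is now almost upright in both views, with a lean of a few degrees. I set it down and open.

Request:
drive_tool(moves=[{"dx": 0.3,"dy": 0,"dz": 0.2,"yaw": 0,"jaw": 0.608},{"dx": 0.5,"dy": 0,"dz": 0.3,"yaw": 0,"jaw": 0.608},{"dx": 0.5,"dy": 0,"dz": 0.3,"yaw": 0,"jaw": 0.62},{"dx": 0.5,"dy": 0,"dz": 0.3,"yaw": 0,"jaw": 0.7},{"dx": 0.5,"dy": 0,"dz": 0.3,"yaw": 0,"jaw": 1}])

```text
clock: 13.25
ee_pos: [0.6004, 0.1074, 0.2787]
ee_rot: [2.449, 1.967, -0.0]
force: [0.1, 0.6, -0.7]
gripper_width: 0.997
grasp_force: 0.0
```

Request:
drive_tool(moves=[{"dx": 0,"dy": 0,"dz": 0,"yaw": 0,"jaw": 1},{"dx": 0,"dy": 0,"dz": -2,"yaw": 0,"jaw": 1},{"dx": 0,"dy": 0,"dz": -5,"yaw": 0,"jaw": 1},{"dx": 0,"dy": 0,"dz": -9,"yaw": 0,"jaw": 1},{"dx": 0,"dy": 0,"dz": -9,"yaw": 0,"jaw": 1}])

```text
clock: 13.88
ee_pos: [0.6016, 0.1082, 0.3721]
ee_rot: [2.446, 1.966, 0.01]
force: [0.4, 0.2, -0.7]
gripper_width: 1.003
grasp_force: 0.0
```

```bash
python3 -c "
from h import *
mom();go(0,-40,360,90)
a,c=edges();t=eyes.capture('top')[130:240,135:300]
cv2.imwrite('pics/w8.png',a[:,:,::-1])
d=np.hstack([cv2.resize(a,(400,300)),np.vstack([cv2.resize(t,(400,267)),np.zeros((33,400,3),np.uint8)])]);cv2.imwrite('pics/c8.png',d[:,:,::-1])"
```

```text
M lane x,y,z [-0.01  -0.018 -0.023] F [ 0.3  0.3 -0.7] gf 0.0 w 1.0033830670346022
at [ 1.6 98.6] 372.1 d [-13.87  -0.16   1.17] yaw -90.0 F [ 0.4  0.2 -0.7] w 1.003 gf 0.0 t 13.875
```

View pics/c8.png

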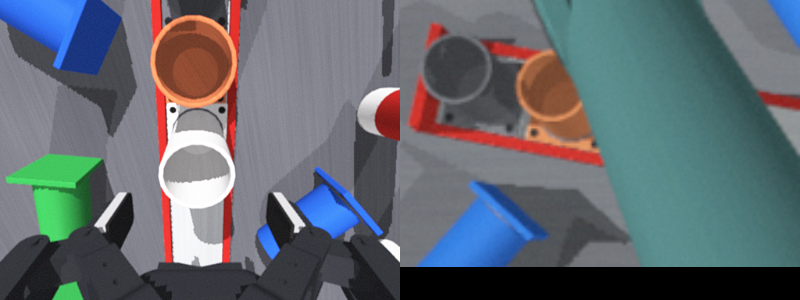

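The pipe stands on its flange in line with the row: wrist view mouth at (197,170), flange holes at (172,108) and (222,108).

```bash
python3 -c "
from h import *
k=1.28
print('mouth',lane(on('wrist',[(159*k,170*k),(235*k,170*k),(197*k,131*k),(197*k,210*k)],.146)))
print('holes',lane(on('wrist',[(172*k,110*k),(222*k,110*k)],.014)))
print(np.round(sense()['joint_positions'],2))
go(0,-5,360,90)
"
```

```text
mouth [[-35.36213761  98.74353372]
 [ 32.95622125  98.74771614]
 [ -1.09192743 134.33128305]
 [ -1.33219406  58.09779979]]
holes [[-37.58496855 137.84918378]
 [ 32.6111629  137.85708942]]
[-0.11  0.5  -0.2   1.9   0.14  0.76 -0.6 ]
at [ 0.2 97.9] 368.9 d [-10.29  -0.02   0.89] yaw -90.0 F [-0.5 -0.2 -0.3] w 1.003 gf 0.0 t 13.975
```

Request:
drive_tool(moves=[{"dx": -5,"dy": 0,"dz": 0,"yaw": 0,"jaw": 1},{"dx": -10,"dy": 0,"dz": 0,"yaw": 10,"jaw": 1},{"dx": -12.3,"dy": 0,"dz": 0,"yaw": 20,"jaw": 1},{"dx": -12.3,"dy": 0,"dz": 0,"yaw": 30,"jaw": 1},{"dx": -12.3,"dy": 0,"dz": 0,"yaw": 40,"jaw": 1}])

```text
clock: 14.6
ee_pos: [0.5731, -0.013, 0.3672]
ee_rot: [-2.977, -1.001, 0.005]
force: [0.4, -0.4, 0.7]
gripper_width: 1.004
grasp_force: 0.0
```

Request:
drive_tool(moves=[{"dx": 0,"dy": 0,"dz": 0,"yaw": 10,"jaw": 1},{"dx": 0,"dy": 0,"dz": 0,"yaw": 20,"jaw": 1},{"dx": 0,"dy": 0,"dz": 0,"yaw": 30,"jaw": 1},{"dx": 0,"dy": 0,"dz": 0,"yaw": 40,"jaw": 1},{"dx": 0,"dy": 0,"dz": 0,"yaw": 50,"jaw": 1}])

```text
clock: 15.22
ee_pos: [0.5731, -0.0122, 0.3671]
ee_rot: [3.121, -0.349, -0.005]
force: [0.3, -0.6, -0.4]
gripper_width: 0.998
grasp_force: 0.0
```

```bash
python3 -c "
from h import *
from rig import r
mom();go(0,-25,200,-90);print(r.finger_overhang,np.round(sense()['joint_positions'],2))
im=eyes.capture('top');cv2.imwrite('pics/t9.png',im[:,:,::-1])"
```

```text
M lane x,y,z [ 0.037 -0.049  0.01 ] F [ 0.4 -0.5 -0.4] gf 0.0 w 0.9983670398516709
at [ -0.3 -25.1] 367.1 d [ 0.08 -0.04 16.71] yaw -0.3 F [ 0.3 -0.6 -0.4] w 0.998 gf 0.0 t 15.225
0.1734 [-0.23  0.46  0.23  1.99 -0.15  0.71 -1.7 ]
```

Request:
drive_tool(moves=[{"dx": 0,"dy": 0,"dz": 5,"yaw": 0,"jaw": 1},{"dx": 0,"dy": 0,"dz": 10,"yaw": 0,"jaw": 1},{"dx": 0,"dy": 0,"dz": 14,"yaw": 0,"jaw": 1},{"dx": 0,"dy": 0,"dz": 17.5,"yaw": 0,"jaw": 1},{"dx": 0,"dy": 0,"dz": 18.3,"yaw": 0,"jaw": 1}])

```text
clock: 15.9
ee_pos: [0.5723, -0.0122, 0.1828]
ee_rot: [3.123, -0.337, -0.01]
force: [-0.5, 0.9, 0.2]
gripper_width: 1.002
grasp_force: 0.0
```

Request:
drive_tool(moves=[{"dx": 0,"dy": 0,"dz": 0,"yaw": 0,"jaw": 1},{"dx": 0,"dy": 0,"dz": 0.1,"yaw": 0,"jaw": 1},{"dx": 0,"dy": 0,"dz": 0.2,"yaw": 0,"jaw": 1},{"dx": 0,"dy": 0,"dz": 0.3,"yaw": 0,"jaw": 1},{"dx": 0,"dy": 0,"dz": 0.3,"yaw": 0,"jaw": 1}])

```text
clock: 16.52
ee_pos: [0.5739, -0.0122, 0.1832]
ee_rot: [-3.123, 0.339, -0.001]
force: [-0.8, -0.7, 0.3]
gripper_width: 0.997
grasp_force: 0.0
```

```bash
python3 -c "
from h import *
mom();go(0,-25,180,-90)
a,c=edges();cv2.imwrite('pics/w9.png',a[:,:,::-1]);"
```

```text
M lane x,y,z [ 0.012 -0.008 -0.012] F [-0.7 -0.9  0.3] gf 0.0 w 0.996717276206478
at [  0.5 -24.9] 183.2 d [-0.05  0.01  0.32] yaw 0.0 F [-0.8 -0.7  0.3] w 0.997 gf 0.0 t 16.525
```

Request:
drive_tool(moves=[{"dx": 0,"dy": 0,"dz": 0.2,"yaw": 0,"jaw": 1},{"dx": 0,"dy": 0,"dz": 0.3,"yaw": 0,"jaw": 1},{"dx": 0,"dy": 0,"dz": 0.4,"yaw": 0,"jaw": 1},{"dx": 0,"dy": 0,"dz": 0.5,"yaw": 0,"jaw": 1},{"dx": 0,"dy": 0,"dz": 0.5,"yaw": 0,"jaw": 1}])

```text
clock: 17.2
ee_pos: [0.5739, -0.0122, 0.1777]
ee_rot: [3.123, -0.34, -0.0]
force: [0.5, 0.0, -0.1]
gripper_width: 1.006
grasp_force: 0.0
```

Request:
drive_tool(moves=[{"dx": 0,"dy": 0,"dz": 0.1,"yaw": 0,"jaw": 1},{"dx": 0,"dy": 0,"dz": 0.2,"yaw": 0,"jaw": 1},{"dx": 0,"dy": 0,"dz": 0.3,"yaw": 0,"jaw": 1},{"dx": 0,"dy": 0,"dz": 0.4,"yaw": 0,"jaw": 1},{"dx": 0,"dy": 0,"dz": 0.4,"yaw": 0,"jaw": 1}])

```text
clock: 17.82
ee_pos: [0.5738, -0.0122, 0.1737]
ee_rot: [3.123, -0.34, -0.0]
force: [-0.3, 0.2, -0.0]
gripper_width: 1.002
grasp_force: 0.0
```

Request:
drive_tool(moves=[{"dx": 0,"dy": 0,"dz": 0.1,"yaw": 0,"jaw": 1},{"dx": 0,"dy": 0,"dz": 0.2,"yaw": 0,"jaw": 1},{"dx": 0,"dy": 0,"dz": 0.3,"yaw": 0,"jaw": 1},{"dx": 0,"dy": 0,"dz": 0.4,"yaw": 0,"jaw": 1},{"dx": 0,"dy": 0,"dz": 0.4,"yaw": 0,"jaw": 1}])

```text
clock: 18.45
ee_pos: [0.5738, -0.0122, 0.1697]
ee_rot: [3.123, -0.34, -0.0]
force: [-0.0, -0.9, 0.0]
gripper_width: 0.996
grasp_force: 0.0
```

```bash
python3 -c "
from h import *
mom();go(0,-5,170,-90)"
```

```text
M lane x,y,z [ 0.063 -0.017  0.055] F [ 0.2 -0.9  0. ] gf 0.0 w 0.9960343038664972
at [  0.4 -24.9] 169.7 d [-0.03 -1.99 -0.03] yaw 0.0 F [-0.  -0.9  0. ] w 0.996 gf 0.0 t 18.45
```

Request:
drive_tool(moves=[{"dx": 0,"dy": -0.5,"dz": 0,"yaw": 0,"jaw": 1},{"dx": 0,"dy": -1,"dz": 0,"yaw": 0,"jaw": 1},{"dx": 0,"dy": -1.4,"dz": 0,"yaw": 0,"jaw": 1},{"dx": 0,"dy": -1.7,"dz": 0,"yaw": 0,"jaw": 1},{"dx": 0,"dy": -2,"dz": 0,"yaw": 0,"jaw": 1}])

```text
clock: 19.08
ee_pos: [0.5781, 0.0065, 0.1699]
ee_rot: [3.122, -0.341, 0.0]
force: [-0.4, -2.8, 1.3]
gripper_width: 1.001
grasp_force: 0.0
```

Request:
drive_tool(moves=[{"dx": 0,"dy": -0.3,"dz": 0,"yaw": 0,"jaw": 1},{"dx": 0,"dy": -0.6,"dz": 0,"yaw": 0,"jaw": 1},{"dx": 0,"dy": -0.9,"dz": 0,"yaw": 0,"jaw": 1},{"dx": 0,"dy": -1.2,"dz": 0,"yaw": 0,"jaw": 1},{"dx": 0,"dy": -1.5,"dz": 0,"yaw": 0,"jaw": 1}])

```text
clock: 19.7
ee_pos: [0.5813, 0.022, 0.1698]
ee_rot: [3.123, -0.34, -0.0]
force: [-1.6, -6.2, 2.1]
gripper_width: 1.003
grasp_force: 0.0
```

```bash
cat >> h.py <<'E'
def red():
    a=eyes.capture('top');cv2.imwrite('pics/tt.png',a[:,:,::-1]);return a
E
python3 -c "
from h import *
mom();go(0,41,170,-90)"
```

```text
M lane x,y,z [-0.823 -0.011 -0.024] F [-0.2 -6.4  2.1] gf 0.0 w 1.0029219714938733
at [ 0.3 10.1] 169.8 d [-0.03 -3.09 -0.02] yaw 0.0 F [-1.6 -6.2  2.1] w 1.003 gf 0.0 t 19.7
```

```bash
cat >> h.py <<'E'
def proj(cam,x,y,z):
    c=eyes.calibration(cam);p=np.r_[O+ex*x/1000+ey*y/1000,z/1000]
    q=R.from_rotvec(c["rotation"]).as_matrix().T@(p-np.array(c["position"]))
    return np.array([c["cx"]+c["fx"]*q[0]/-q[2],c["cy"]-c["fy"]*q[1]/-q[2]])
def ring(cam,y,z,r=35): return np.array([proj(cam,r*np.cos(t),y+r*np.sin(t),z) for t in np.linspace(0,6.28,60)])
def check(y):
    a=eyes.capture('scene');cv2.imwrite('pics/sc.png',a[:,:,::-1]);h=cv2.cvtColor(a,cv2.COLOR_RGB2HSV)
    g=ring('scene',y,146);print("exp mouth u",g[:,0].min(),g[:,0].max(),"v",g[:,1].min(),g[:,1].max())
    m=((h[...,1]<30)&(h[...,2]>125)).astype(np.uint8)
    n,l,st,ce=cv2.connectedComponentsWithStats(m[100:330])
    for i in range(1,n):
        if st[i,4]>150: print("white blob x,y,w,h,area",st[i]+[0,100,0,0,0])
    mr=((h[...,0]>4)&(h[...,0]<14)&(h[...,1]>110)).astype(np.uint8);n,l,st,ce=cv2.connectedComponentsWithStats(mr[100:330])
    for i in range(1,n):
        if st[i,4]>150: print("orange blob",st[i]+[0,100,0,0,0])
E
python3 -c "
from h import *
check(109)"
```

```text
exp mouth u 270.71065027574116 296.9355557958236 v 161.3569652944388 181.4627853100782
white blob x,y,w,h,area [   0  100   64   48 1299]
white blob x,y,w,h,area [378 100  31  29 259]
white blob x,y,w,h,area [483 100  29  20 168]
white blob x,y,w,h,area [324 103  37  19 177]
white blob x,y,w,h,area [332 111  47  40 571]
white blob x,y,w,h,area [ 238  160   67   55 1088]
white blob x,y,w,h,area [  354   191   158   139 15202]
white blob x,y,w,h,area [282 201  61  50 933]
white blob x,y,w,h,area [356 207  32  35 849]
white blob x,y,w,h,area [ 140  222  127   84 2991]
white blob x,y,w,h,area [347 250  25  18 157]
white blob x,y,w,h,area [229 267  45  56 378]
white blob x,y,w,h,area [ 297  292   38   38 1116]
orange blob [ 396  139   44   79 1382]
orange blob [294 145  28  55 994]
orange blob [137 281  47  35 279]
```

The pipe's top is at row 160 and an upright pipe would give 161, so it slides upright. I continue pushing.

Request:
drive_tool(moves=[{"dx": 0,"dy": -0.3,"dz": 0,"yaw": 0,"jaw": 1},{"dx": 0,"dy": -0.6,"dz": 0,"yaw": 0,"jaw": 1},{"dx": 0,"dy": -0.9,"dz": 0,"yaw": 0,"jaw": 1},{"dx": 0,"dy": -1.2,"dz": 0,"yaw": 0,"jaw": 1},{"dx": 0,"dy": -1.4,"dz": 0,"yaw": 0,"jaw": 1}])

```text
clock: 20.38
ee_pos: [0.5841, 0.0337, 0.1701]
ee_rot: [3.12, -0.342, -0.001]
force: [-1.4, -9.4, 4.6]
gripper_width: 0.995
grasp_force: 0.0
```

```bash
python3 -c "
from h import *
mom();go(0,41,170,-90)"
```

```text
M lane x,y,z [-1.217  0.015  0.051] F [ 0.6 -9.5  4.6] gf 0.0 w 0.9954335395960994
at [ 0.5 22.1] 170.1 d [-0.05 -1.89  0.  ] yaw -0.1 F [-1.4 -9.4  4.6] w 0.995 gf 0.0 t 20.375
```

Request:
drive_tool(moves=[{"dx": 0,"dy": -0.2,"dz": 0,"yaw": 0,"jaw": 1},{"dx": 0,"dy": -0.4,"dz": 0,"yaw": 0,"jaw": 1},{"dx": 0,"dy": -0.6,"dz": 0,"yaw": 0,"jaw": 1},{"dx": 0,"dy": -0.8,"dz": 0,"yaw": 0,"jaw": 1},{"dx": 0,"dy": -1,"dz": 0,"yaw": 0,"jaw": 1}])

```text
clock: 21.0
ee_pos: [0.5845, 0.0385, 0.1695]
ee_rot: [3.113, -0.348, -0.006]
force: [-4.6, -20.4, 3.8]
gripper_width: 1.004
grasp_force: 0.0
```

```bash
python3 -c "
from h import *
mom();go(0,41,170,-90)"
```

```text
M lane x,y,z [-3.035  0.01   0.108] F [ -0.1 -20.9   3.8] gf 0.0 w 1.0040706078804391
at [-0.2 26.8] 169.5 d [ 0.01 -1.42 -0.06] yaw -0.3 F [ -4.6 -20.4   3.8] w 1.004 gf 0.0 t 21.0
```

Force rose to 21 N with little motion, so the row looks firm against the stop. I back off, lift and check.

Request:
drive_tool(moves=[{"dx": 0,"dy": 0.8,"dz": 0,"yaw": 0,"jaw": 1},{"dx": 0,"dy": 2,"dz": 0,"yaw": 0,"jaw": 1},{"dx": 0,"dy": 4,"dz": 0,"yaw": 0,"jaw": 1},{"dx": 0,"dy": 4,"dz": -3,"yaw": 0,"jaw": 1},{"dx": 0,"dy": 4,"dz": -8,"yaw": 0,"jaw": 1}])

```text
clock: 21.62
ee_pos: [0.5773, 0.0059, 0.2493]
ee_rot: [-3.123, 0.34, 0.006]
force: [1.8, 0.5, -0.1]
gripper_width: 0.997
grasp_force: 0.0
```

Request:
drive_tool(moves=[{"dx": 0,"dy": 0,"dz": -6,"yaw": 0,"jaw": 1},{"dx": 0,"dy": 5,"dz": -12,"yaw": 0,"jaw": 1},{"dx": 0,"dy": 11,"dz": -14,"yaw": 0,"jaw": 1},{"dx": 0,"dy": 17,"dz": -14,"yaw": 0,"jaw": 1},{"dx": 0,"dy": 22,"dz": -14,"yaw": 0,"jaw": 1}])

```text
clock: 22.25
ee_pos: [0.5302, -0.2103, 0.3911]
ee_rot: [-3.123, 0.338, -0.005]
force: [0.4, -0.6, 0.4]
gripper_width: 1.0
grasp_force: 0.0
```

```bash
python3 -c "
from h import *
go(0,41,170,-90)
a=red()
# profile along lane at z=14mm, lane x=-38 and +38
for x in (-38,-36,38):
  print('x',x)
  for y in range(60,352,3):
    u,v=proj('top',x,y,14);p=cv2.getRectSubPix(a,(1,1),(float(u),float(v)))[0,0];print(y,p.tolist(),end=' ')
  print()
"
```

```text
at [   0.3 -227.8] 391.1 d [ -0.06 -26.87  22.13] yaw 0.1 F [ 0.4 -0.6  0.4] w 1.0 gf 0.0 t 22.25
x -38
60 [200, 204, 206] 63 [200, 206, 206] 66 [202, 209, 208] 69 [201, 208, 209] 72 [201, 207, 208] 75 [200, 205, 207] 78 [199, 205, 206] 81 [182, 187, 187] 84 [149, 154, 154] 87 [139, 144, 144] 90 [214, 217, 216] 93 [216, 218, 217] 96 [176, 177, 175] 99 [185, 187, 185] 102 [217, 218, 217] 105 [235, 236, 235] 108 [235, 236, 235] 111 [236, 238, 236] 114 [238, 239, 238] 117 [238, 239, 237] 120 [227, 229, 227] 123 [221, 223, 221] 126 [218, 220, 219] 129 [218, 219, 218] 132 [213, 215, 215] 135 [218, 219, 219] 138 [227, 229, 227] 141 [236, 238, 236] 144 [237, 239, 238] 147 [233, 235, 233] 150 [232, 234, 231] 153 [234, 236, 234] 156 [237, 239, 238] 159 [235, 237, 236] 162 [217, 219, 218] 165 [184, 186, 185] 168 [192, 193, 191] 171 [229, 232, 230] 174 [190, 187, 183] 177 [136, 108, 94] 180 [186, 119, 78] 183 [210, 138, 88] 186 [218, 144, 95] 189 [220, 145, 96] 192 [213, 141, 95] 195 [199, 133, 94] 198 [194, 133, 98] 201 [186, 125, 94] 204 [180, 126, 98] 207 [169, 123, 100] 210 [160, 123, 107] 
[... 3834 characters left out ...]
 69, 47] 237 [116, 69, 47] 240 [115, 68, 46] 243 [114, 68, 46] 246 [115, 69, 46] 249 [129, 81, 56] 252 [146, 90, 61] 255 [148, 92, 59] 258 [148, 90, 59] 261 [148, 90, 59] 264 [154, 95, 65] 267 [183, 114, 77] 270 [194, 129, 94] 273 [154, 121, 106] 276 [115, 112, 113] 279 [108, 111, 115] 282 [107, 108, 111] 285 [84, 86, 87] 288 [66, 68, 71] 291 [63, 65, 66] 294 [68, 71, 73] 297 [90, 91, 96] 300 [105, 108, 113] 303 [84, 87, 91] 306 [64, 65, 68] 309 [61, 61, 64] 312 [59, 60, 62] 315 [57, 58, 61] 318 [57, 59, 60] 321 [58, 59, 63] 324 [56, 58, 60] 327 [57, 60, 61] 330 [58, 61, 64] 333 [57, 60, 63] 336 [58, 60, 61] 339 [57, 60, 61] 342 [64, 67, 70] 345 [70, 73, 77] 348 [74, 76, 79] 351 [72, 74, 79]
```

```bash
python3 -c "
from h import *
a=cv2.imread('pics/tt.png');g=cv2.cvtColor(a,cv2.COLOR_BGR2GRAY);g=cv2.resize(g,None,fx=4,fy=4,interpolation=cv2.INTER_CUBIC)
for y in (132,168+42,293): print('exp',y,proj('top',0,y,146))
for nm,y0 in (('alu',132),('red',210),('dark',294)):
  u,v=proj('top',0,y0,146)*4;sub=g[int(v)-110:int(v)+110,int(u)-110:int(u)+110]
  c=cv2.HoughCircles(cv2.GaussianBlur(sub,(5,5),0),cv2.HOUGH_GRADIENT,1.2,15,param1=80,param2=18,minRadius=50,maxRadius=68)
  for q in c[0][:4]:
    p=np.array([q[0]+int(u)-110,q[1]+int(v)-110])/4-0.375
    print(nm,np.round(p,1),q[2]/4,lane(on('top',[p],.146))[0])
# fine profile
for x in (-40,-38,-34,-30):
  print(x,[ (y,cv2.getRectSubPix(a,(1,1),tuple(map(float,proj('top',x,y,14))))[0,0].tolist()) for y in range(166,186,2)])
"
```

```text
exp 132 [221.63557748 168.77429987]
exp 210 [188.90159026 162.69681326]
exp 293 [154.29088645 156.27089003]
alu [227.4 169.5] 13.04 [  0.72902135 118.51857011]
alu [226.2 177. ] 14.51 [-17.1089531  117.81070364]
alu [225.3 173.1] 16.82 [ -8.49856469 121.66092589]
alu [229.2 172.8] 16.49 [ -6.13009644 112.88713712]
red [189.2 163.6] 12.95 [ -1.9001877  208.82483889]
dark [154.5 157.4] 13.1 [ -2.4713605  291.88501719]
dark [151.2 155. ] 16.16 [  1.694683   300.75885869]
-40 [(166, [202, 203, 207]), (168, [215, 217, 222]), (170, [226, 228, 232]), (172, [211, 215, 222]), (174, [172, 181, 198]), (176, [110, 127, 163]), (178, [90, 126, 187]), (180, [88, 134, 206]), (182, [95, 145, 219]), (184, [97, 148, 222])]
-38 [(166, [179, 181, 179]), (168, [191, 193, 192]), (170, [215, 217, 216]), (172, [217, 219, 218]), (174, [183, 187, 190]), (176, [113, 120, 136]), (178, [85, 110, 155]), (180, [78, 119, 186]), (182, [86, 135, 207]), (184, [90, 141, 214])]
-34 [(166, [59, 57, 56]), (168, [81, 78, 78]), (170, [138, 136, 136]), (172, [212, 213, 211]), (174, [190, 190, 188]), (176, [124, 125, 128]), (178, [74, 86, 111]), (180, [74, 110, 176]), (182, [83, 127, 197]), (184, [87, 132, 202])]
-30 [(166, [104, 105, 103]), (168, [104, 104, 103]), (170, [140, 139, 139]), (172, [175, 178, 179]), (174, [155, 160, 166]), (176, [105, 118, 138]), (178, [50, 73, 118]), (180, [54, 81, 129]), (182, [61, 87, 136]), (184, [70, 90, 136])]
```

The numbers show a problem. The red and dark mouths are 83 mm apart and upright, but the aluminium mouth is at 118 while its flange is centred at 132. Its flange front edge is riding on the red flange with a lean of about 5.5°. I will lift it, set it back 20 mm clear, and push again.

```bash
python3 -c "
from h import *
go(0,121,370,0)"
```

```text
at [  -1.  -238.4] 391.4 d [ -0.33 -35.96   1.88] yaw -90.7 F [-1.5 -6.5  0.7] w 1.0 gf 0.0 t 22.3
```

Request:
drive_tool(moves=[{"dx": -0.3,"dy": -6,"dz": 1.5,"yaw": -10,"jaw": 1},{"dx": -0.3,"dy": -12,"dz": 1.5,"yaw": -20,"jaw": 1},{"dx": -0.3,"dy": -18,"dz": 1.5,"yaw": -30,"jaw": 1},{"dx": -0.3,"dy": -24,"dz": 1.5,"yaw": -40,"jaw": 1},{"dx": -0.3,"dy": -30,"dz": 1.5,"yaw": -50,"jaw": 1}])

```text
clock: 22.92
ee_pos: [0.5922, 0.0871, 0.3751]
ee_rot: [-2.971, -1.021, -0.001]
force: [0.5, -1.8, -0.7]
gripper_width: 1.002
grasp_force: 0.0
```

```bash
python3 -c "
from h import *
go(0,121,370,0)"
```

```text
at [-3. 76.] 375.1 d [ 3.66 -2.64  0.51] yaw -39.6 F [ 0.5 -1.8 -0.7] w 1.002 gf 0.0 t 22.925
```

Request:
drive_tool(moves=[{"dx": 3,"dy": -2.2,"dz": 0.3,"yaw": -10,"jaw": 1},{"dx": 3,"dy": -2.2,"dz": 0.3,"yaw": -20,"jaw": 1},{"dx": 3,"dy": -2.2,"dz": 0.3,"yaw": -30,"jaw": 1},{"dx": 3,"dy": -2.2,"dz": 0.3,"yaw": -39.5,"jaw": 1},{"dx": 3,"dy": -2.2,"dz": 0.3,"yaw": -39.5,"jaw": 1}])

```text
clock: 23.55
ee_pos: [0.6024, 0.1207, 0.3718]
ee_rot: [-2.458, -1.955, -0.0]
force: [0.9, -0.7, 0.3]
gripper_width: 1.003
grasp_force: 0.0
```

```bash
python3 -c "
from h import *
go(0,121,277,0)"
```

```text
at [ -0.3 110.9] 371.8 d [1.   0.03 9.48] yaw -0.6 F [ 0.9 -0.7  0.3] w 1.003 gf 0.0 t 23.55
```

Request:
drive_tool(moves=[{"dx": 1,"dy": 0,"dz": 0,"yaw": -0.6,"jaw": 1},{"dx": 1,"dy": 0,"dz": 3,"yaw": -0.6,"jaw": 1},{"dx": 1,"dy": 0,"dz": 6,"yaw": -0.6,"jaw": 1},{"dx": 1,"dy": 0,"dz": 9.4,"yaw": -0.6,"jaw": 1},{"dx": 1,"dy": 0,"dz": 9.4,"yaw": -0.6,"jaw": 1}])

```text
clock: 24.18
ee_pos: [0.6037, 0.1312, 0.2755]
ee_rot: [-2.445, -1.969, 0.008]
force: [-0.6, -0.7, -0.2]
gripper_width: 0.997
grasp_force: 0.0
```

Request:
drive_tool(moves=[{"dx": 0,"dy": 0,"dz": 0,"yaw": 0,"jaw": 0.65},{"dx": 0,"dy": 0,"dz": 0,"yaw": 0,"jaw": 0.4},{"dx": 0,"dy": 0,"dz": 0,"yaw": 0,"jaw": 0.4},{"dx": 0,"dy": 0,"dz": 0,"yaw": 0,"jaw": 0.4},{"dx": 0,"dy": 0,"dz": 0,"yaw": 0,"jaw": 0.4}])

```text
clock: 24.8
ee_pos: [0.6051, 0.1312, 0.2792]
ee_rot: [2.447, 1.97, 0.003]
force: [-1.7, 1.4, 5.3]
gripper_width: 0.796
grasp_force: 68.3
```

```bash
python3 -c "
from h import *
mom();go(0,100,277,0)"
```

```text
M lane x,y,z [0.121 0.471 0.027] F [-1.9  1.   5.3] gf 68.3 w 0.7955174590616798
at [1.000e-01 1.218e+02] 279.2 d [-2.18 -0.01  0.22] yaw 0.1 F [-1.7  1.4  5.3] w 0.796 gf 68.3 t 24.8
```

Request:
drive_tool(moves=[{"dx": 0,"dy": 0,"dz": -0.7,"yaw": 0,"jaw": 0.4},{"dx": 0,"dy": 0,"dz": -1.3,"yaw": 0,"jaw": 0.4},{"dx": -0.8,"dy": 0,"dz": -1.3,"yaw": 0,"jaw": 0.4},{"dx": -1.7,"dy": 0,"dz": -1.3,"yaw": 0,"jaw": 0.4},{"dx": -2.4,"dy": 0,"dz": -1.3,"yaw": 0,"jaw": 0.4}])

```text
clock: 25.42
ee_pos: [0.5993, 0.1057, 0.2904]
ee_rot: [2.448, 1.969, -0.002]
force: [-0.4, -0.1, -3.7]
gripper_width: 0.8
grasp_force: 68.4
```

```bash
python3 -c "
from h import *
mom();go(0,98,279,0)"
```

```text
M lane x,y,z [-0.004 -0.035  0.014] F [-0.4 -0.2 -3.7] gf 68.4 w 0.7998785949753544
at [-0.1 95.7] 290.4 d [0.23 0.01 1.14] yaw 0.0 F [-0.4 -0.1 -3.7] w 0.8 gf 68.4 t 25.425
```

Request:
drive_tool(moves=[{"dx": 0,"dy": 0,"dz": 0.4,"yaw": 0,"jaw": 0.4},{"dx": 0,"dy": 0,"dz": 0.8,"yaw": 0,"jaw": 0.4},{"dx": 0,"dy": 0,"dz": 1.1,"yaw": 0,"jaw": 0.4},{"dx": 0,"dy": 0,"dz": 1.2,"yaw": 0,"jaw": 0.59},{"dx": 0,"dy": 0,"dz": 1.3,"yaw": 0,"jaw": 0.604}])

```text
clock: 26.05
ee_pos: [0.5998, 0.1083, 0.2788]
ee_rot: [-2.446, -1.971, -0.002]
force: [-2.1, 1.7, 7.9]
gripper_width: 0.804
grasp_force: 22.7
```

```bash
python3 -c "
from h import *
mom();go(0,98,279,0)"
```

```text
M lane x,y,z [ 0.069  0.738 -0.053] F [-2.4  1.2  7.9] gf 22.7 w 0.8038806617659978
at [-0.3 98.3] 278.8 d [-0.03  0.03 -0.02] yaw 0.1 F [-2.1  1.7  7.9] w 0.804 gf 22.7 t 26.05
```

Floor contact at 8 N. I release slowly, then rise.

Request:
drive_tool(moves=[{"dx": 0,"dy": 0,"dz": 0,"yaw": 0,"jaw": 0.608},{"dx": 0,"dy": 0,"dz": 0,"yaw": 0,"jaw": 0.612},{"dx": 0,"dy": 0,"dz": 0,"yaw": 0,"jaw": 0.65},{"dx": 0,"dy": 0,"dz": 0,"yaw": 0,"jaw": 1},{"dx": 0,"dy": 0,"dz": 0,"yaw": 0,"jaw": 1}])

```text
clock: 26.68
ee_pos: [0.6001, 0.1064, 0.2776]
ee_rot: [2.447, 1.969, 0.0]
force: [0.6, 0.7, -0.2]
gripper_width: 0.999
grasp_force: 0.0
```

Request:
drive_tool(moves=[{"dx": 0,"dy": 0,"dz": -3,"yaw": 0,"jaw": 1},{"dx": 0,"dy": 0,"dz": -8,"yaw": 0,"jaw": 1},{"dx": -5,"dy": 0,"dz": -10,"yaw": 0,"jaw": 1},{"dx": -11,"dy": 0,"dz": -10,"yaw": 10,"jaw": 1},{"dx": -17,"dy": 0,"dz": -10,"yaw": 20,"jaw": 1}])

```text
clock: 27.3
ee_pos: [0.5632, -0.061, 0.3785]
ee_rot: [2.755, 1.507, 0.003]
force: [1.5, -0.2, -0.5]
gripper_width: 1.003
grasp_force: 0.0
```

Request:
drive_tool(moves=[{"dx": -6,"dy": 0,"dz": 0,"yaw": 10,"jaw": 1},{"dx": -12,"dy": 0,"dz": 0,"yaw": 20,"jaw": 1},{"dx": -18,"dy": 0,"dz": 0,"yaw": 30,"jaw": 1},{"dx": -18,"dy": 0,"dz": 0,"yaw": 40,"jaw": 1},{"dx": -18,"dy": 0,"dz": 0,"yaw": 50,"jaw": 1}])

```text
clock: 27.92
ee_pos: [0.4664, -0.2127, 0.378]
ee_rot: [3.135, 0.196, 0.001]
force: [1.0, 0.6, 0.7]
gripper_width: 0.995
grasp_force: 0.0
```

```bash
cat >> h.py <<'E'
def rows(exp):
    a=red();b=a[:,:,::-1];g=cv2.resize(cv2.cvtColor(a,cv2.COLOR_RGB2GRAY),None,fx=4,fy=4,interpolation=cv2.INTER_CUBIC)
    for nm,y0 in zip(('alu','red','dark'),exp):
        u,v=proj('top',0,y0,146)*4;s=g[int(v)-110:int(v)+110,int(u)-110:int(u)+110]
        c=cv2.HoughCircles(cv2.GaussianBlur(s,(5,5),0),cv2.HOUGH_GRADIENT,1.2,15,param1=80,param2=15,minRadius=48,maxRadius=68)
        for q in ([] if c is None else c[0][:3]):
            p=np.array([q[0]+int(u)-110,q[1]+int(v)-110])/4-0.375;print(nm,q[2]/4,np.round(lane(on('top',[p],.146))[0],1))
    for x in (-36,):
        L=np.array([cv2.getRectSubPix(a,(1,1),tuple(map(float,proj('top',x,y,14))))[0,0] for y in range(40,340,2)]).astype(int)
        print([(y,*L[i]) for i,y in enumerate(range(40,340,2)) if 50<=y<80 or 118<=y<185 or y>316])
E
python3 -c "
from h import *
go(0,-25,370,-90);rows((110,210,294))"
```

```text
at [ -61.4 -243.9] 378.0 d [ 13.12 -18.56   0.79] yaw 19.6 F [1.  0.6 0.7] w 0.995 gf 0.0 t 27.925
alu 15.4800005 [  0.8 106.6]
alu 14.85 [-17.2  95.2]
alu 12.21 [ -7.  102.2]
red 14.7300005 [ -2.7 209.4]
red 16.5 [ -5.5 200.9]
red 16.83 [ -9.  215.9]
dark 12.69 [ -1.1 292.2]
dark 16.83 [ -3.7 283. ]
dark 16.14 [2.000e-01 3.011e+02]
[(50, np.int64(203), np.int64(208), np.int64(209)), (52, np.int64(203), np.int64(208), np.int64(209)), (54, np.int64(187), np.int64(192), np.int64(193)), (56, np.int64(162), np.int64(167), np.int64(169)), (58, np.int64(140), np.int64(145), np.int64(148)), (60, np.int64(139), np.int64(144), np.int64(145)), (62, np.int64(175), np.int64(179), np.int64(179)), (64, np.int64(218), np.int64(220), np.int64(219)), (66, np.int64(210), np.int64(211), np.int64(211)), (68, np.int64(159), np.int64(160), np.int64(159)), (70, np.int64(119), np.int64(120), np.int64(120)), (72, np.int64(112), np.int64(113), np.int64(115)), (74, np.int64(162), np.int64(163), np.int64(163)), (76, np.int64(206), np.int64(207), np.int64(207)), (78, np.int64(233), np.int64(235), np.int64(234)),
[... 1585 characters left out ...]
(63)), (180, np.int64(186), np.int64(120), np.int64(80)), (182, np.int64(212), np.int64(139), np.int64(92)), (184, np.int64(217), np.int64(144), np.int64(95)), (318, np.int64(82), np.int64(84), np.int64(87)), (320, np.int64(69), np.int64(71), np.int64(74)), (322, np.int64(55), np.int64(56), np.int64(59)), (324, np.int64(45), np.int64(43), np.int64(46)), (326, np.int64(40), np.int64(37), np.int64(41)), (328, np.int64(37), np.int64(36), np.int64(40)), (330, np.int64(43), np.int64(44), np.int64(48)), (332, np.int64(67), np.int64(69), np.int64(74)), (334, np.int64(99), np.int64(63), np.int64(65)), (336, np.int64(117), np.int64(46), np.int64(41)), (338, np.int64(125), np.int64(30), np.int64(21))]
```

Now the aluminium flange spans 62 to 147 and the mouth is at 106, so it is upright. There is a gap of about 18 mm to the red flange at 166. I go back behind it and push again.

Request:
drive_tool(moves=[{"dx": 3,"dy": -5,"dz": 0.5,"yaw": 10,"jaw": 1},{"dx": 6.5,"dy": -10,"dz": 0.5,"yaw": 19.5,"jaw": 1},{"dx": 10,"dy": -15,"dz": 0.5,"yaw": 19.5,"jaw": 1},{"dx": 13.1,"dy": -18,"dz": 0.5,"yaw": 19.5,"jaw": 1},{"dx": 13.1,"dy": -18,"dz": 0.5,"yaw": 19.5,"jaw": 1}])

```text
clock: 28.6
ee_pos: [0.5753, -0.0106, 0.3728]
ee_rot: [-3.125, 0.308, -0.004]
force: [-0.8, -0.4, -0.5]
gripper_width: 0.997
grasp_force: 0.0
```

```bash
python3 -c "
from h import *
go(0,-25,170,-90)"
```

```text
at [  1.4 -23.1] 372.8 d [-0.19  0.23 20.28] yaw 1.2 F [-0.8 -0.4 -0.5] w 0.997 gf 0.0 t 28.6
```

Request:
drive_tool(moves=[{"dx": -0.2,"dy": 0.2,"dz": 5,"yaw": 1.2,"jaw": 1},{"dx": -0.2,"dy": 0.2,"dz": 10,"yaw": 1.2,"jaw": 1},{"dx": -0.2,"dy": 0.2,"dz": 15,"yaw": 1.2,"jaw": 1},{"dx": -0.2,"dy": 0.2,"dz": 18.5,"yaw": 1.2,"jaw": 1},{"dx": -0.2,"dy": 0.2,"dz": 19.5,"yaw": 1.2,"jaw": 1}])

```text
clock: 29.22
ee_pos: [0.5694, -0.018, 0.1759]
ee_rot: [3.12, -0.356, -0.007]
force: [0.0, -0.6, -0.2]
gripper_width: 0.999
grasp_force: 0.0
```

Request:
drive_tool(moves=[{"dx": 0,"dy": 0,"dz": 0,"yaw": 0,"jaw": 1},{"dx": 0,"dy": 0,"dz": 0,"yaw": 0,"jaw": 1},{"dx": 0,"dy": 0,"dz": 0.1,"yaw": 0,"jaw": 1},{"dx": 0,"dy": 0,"dz": 0.2,"yaw": 0,"jaw": 1},{"dx": 0,"dy": 0,"dz": 0.3,"yaw": 0,"jaw": 1}])

```text
clock: 29.85
ee_pos: [0.5707, -0.0166, 0.1752]
ee_rot: [-3.121, 0.356, -0.001]
force: [-0.1, -0.3, 0.3]
gripper_width: 1.001
grasp_force: 0.0
```

```bash
python3 -c "
from h import *
mom();go(0,0,170,-90)"
```

```text
M lane x,y,z [ 0.024  0.02  -0.012] F [-0.  -0.3  0.3] gf 0.0 w 1.0012056060667283
at [ -1.8 -29.9] 175.2 d [ 0.15 -2.99  0.52] yaw -0.6 F [-0.1 -0.3  0.3] w 1.001 gf 0.0 t 29.85
```

Request:
drive_tool(moves=[{"dx": 0.15,"dy": 0,"dz": 0.2,"yaw": -0.6,"jaw": 1},{"dx": 0.15,"dy": -0.5,"dz": 0.4,"yaw": -0.6,"jaw": 1},{"dx": 0.15,"dy": -1,"dz": 0.5,"yaw": -0.6,"jaw": 1},{"dx": 0.15,"dy": -1.7,"dz": 0.5,"yaw": -0.6,"jaw": 1},{"dx": 0.15,"dy": -2.4,"dz": 0.5,"yaw": -0.6,"jaw": 1}])

```text
clock: 30.48
ee_pos: [0.5776, 0.0072, 0.1698]
ee_rot: [-3.123, 0.339, 0.0]
force: [0.1, -0.1, 0.3]
gripper_width: 0.996
grasp_force: 0.0
```

Request:
drive_tool(moves=[{"dx": 0,"dy": -0.3,"dz": 0,"yaw": 0,"jaw": 1},{"dx": 0,"dy": -0.6,"dz": 0,"yaw": 0,"jaw": 1},{"dx": 0,"dy": -0.9,"dz": 0,"yaw": 0,"jaw": 1},{"dx": 0,"dy": -1.2,"dz": 0,"yaw": 0,"jaw": 1},{"dx": 0,"dy": -1.4,"dz": 0,"yaw": 0,"jaw": 1}])

```text
clock: 31.1
ee_pos: [0.5805, 0.0202, 0.1698]
ee_rot: [-3.123, 0.34, 0.0]
force: [-1.0, -2.3, 0.4]
gripper_width: 1.002
grasp_force: 0.0
```

```bash
python3 -c "
from h import *
mom();go(0,20,170,-90)"
```

```text
M lane x,y,z [-0.296  0.045  0.072] F [-0.5 -2.5  0.4] gf 0.0 w 1.0022160126152837
at [-0.1  8.1] 169.8 d [ 0.01 -1.19 -0.02] yaw 0.0 F [-1.  -2.3  0.4] w 1.002 gf 0.0 t 31.1
```

Request:
drive_tool(moves=[{"dx": 0,"dy": -0.3,"dz": 0,"yaw": 0,"jaw": 1},{"dx": 0,"dy": -0.6,"dz": 0,"yaw": 0,"jaw": 1},{"dx": 0,"dy": -0.9,"dz": 0,"yaw": 0,"jaw": 1},{"dx": 0,"dy": -1.1,"dz": 0,"yaw": 0,"jaw": 1},{"dx": 0,"dy": -1.3,"dz": 0,"yaw": 0,"jaw": 1}])

```text
clock: 31.72
ee_pos: [0.5826, 0.0289, 0.1702]
ee_rot: [3.118, -0.345, -0.001]
force: [-3.6, -11.6, 5.5]
gripper_width: 1.004
grasp_force: 0.0
```

Request:
drive_tool(moves=[{"dx": 0,"dy": -0.1,"dz": 0,"yaw": 0,"jaw": 1},{"dx": 0,"dy": -0.2,"dz": 0,"yaw": 0,"jaw": 1},{"dx": 0,"dy": -0.3,"dz": 0,"yaw": 0,"jaw": 1},{"dx": 0,"dy": -0.4,"dz": 0,"yaw": 0,"jaw": 1},{"dx": 0,"dy": -0.5,"dz": 0,"yaw": 0,"jaw": 1}])

```text
clock: 32.35
ee_pos: [0.5836, 0.031, 0.1707]
ee_rot: [3.115, -0.349, -0.0]
force: [-3.0, -15.4, 9.1]
gripper_width: 1.002
grasp_force: 0.0
```

```bash
python3 -c "
from h import *
mom();go(0,30,170,-90)"
```

```text
M lane x,y,z [-1.998  0.039  0.104] F [  0.4 -15.7   9.1] gf 0.0 w 1.0015025813593879
at [ 0.6 19.4] 170.7 d [-0.07 -1.06  0.06] yaw -0.3 F [ -3.  -15.4   9.1] w 1.002 gf 0.0 t 32.35
```

Request:
drive_tool(moves=[{"dx": 0,"dy": -0.1,"dz": 0,"yaw": 0,"jaw": 1},{"dx": 0,"dy": -0.2,"dz": 0,"yaw": 0,"jaw": 1},{"dx": 0,"dy": -0.3,"dz": 0,"yaw": 0,"jaw": 1},{"dx": 0,"dy": -0.4,"dz": 0,"yaw": 0,"jaw": 1},{"dx": 0,"dy": -0.4,"dz": 0,"yaw": 0,"jaw": 1}])

```text
clock: 32.98
ee_pos: [0.5844, 0.0332, 0.171]
ee_rot: [3.113, -0.351, 0.0]
force: [-4.2, -18.3, 9.9]
gripper_width: 1.001
grasp_force: 0.1
```

```bash
python3 -c "
from h import *
mom();go(0,30,170,-90)"
```

```text
M lane x,y,z [-2.231  0.077  0.157] F [ -0.1 -18.7   9.9] gf 0.1 w 1.0007094238866534
at [ 0.9 21.6] 171.0 d [-0.09 -0.84  0.09] yaw -0.4 F [ -4.2 -18.3   9.9] w 1.001 gf 0.1 t 32.975
```

Request:
drive_tool(moves=[{"dx": 0,"dy": 1.2,"dz": 0,"yaw": 0,"jaw": 1},{"dx": 0,"dy": 3,"dz": 0,"yaw": 0,"jaw": 1},{"dx": 0,"dy": 4,"dz": -4,"yaw": 0,"jaw": 1},{"dx": 0,"dy": 4,"dz": -10,"yaw": 0,"jaw": 1},{"dx": 0,"dy": 6,"dz": -16,"yaw": 0,"jaw": 1}])

```text
clock: 33.6
ee_pos: [0.5727, -0.0147, 0.3304]
ee_rot: [-3.122, 0.332, 0.0]
force: [1.5, 0.5, 0.3]
gripper_width: 0.998
grasp_force: 0.0
```

Request:
drive_tool(moves=[{"dx": 0,"dy": 6,"dz": -4,"yaw": 0,"jaw": 1},{"dx": 0,"dy": 12,"dz": -6,"yaw": 0,"jaw": 1},{"dx": 0,"dy": 18,"dz": -6,"yaw": 0,"jaw": 1},{"dx": 0,"dy": 22,"dz": -6,"yaw": 0,"jaw": 1},{"dx": 0,"dy": 22,"dz": -6,"yaw": 0,"jaw": 1}])

```text
clock: 34.22
ee_pos: [0.5233, -0.2362, 0.3895]
ee_rot: [3.12, -0.351, 0.001]
force: [0.0, 0.6, -1.0]
gripper_width: 1.0
grasp_force: 0.0
```

```bash
python3 -c "
from h import *
go(0,-25,170,-90);rows((127,210,294))" | sed 's/np.int64//g;s/(\([0-9]*\))/\1/g'
```

```text
at [  -0.8 -254.6] 389.5 d [ -0.11 -23.    21.9 ] yaw -0.4 F [ 0.   0.6 -1. ] w 1.0 gf 0.0 t 34.225
alu 12.87 [ -0.4 124.9]
alu 16.5 [-12.3 111.9]
alu 12.87 [-21.5 111.5]
red 14.610001 [ -2.7 209.4]
red 16.17 [  5.7 206.8]
dark 12.78 [ -2.  293.4]
dark 16.5 [ -1.7 284.1]
dark 13.11 [  7.2 232.8]
[(50, 201, 207, 209), (52, 202, 207, 208), (54, 202, 208, 209), (56, 202, 208, 209), (58, 203, 208, 209), (60, 203, 208, 210), (62, 203, 208, 209), (64, 202, 208, 209), (66, 202, 208, 210), (68, 202, 208, 210), (70, 202, 208, 209), (72, 197, 204, 204), (74, 174, 179, 180), (76, 149, 154, 156), (78, 139, 144, 146), (118, 186, 188, 188), (120, 179, 180, 180), (122, 178, 181, 182), (124, 176, 179, 180), (126, 176, 179, 179), (128, 178, 182, 182), (130, 185, 188, 188), (132, 192, 194, 194), (134, 199, 200, 201), (136, 201, 203, 202), (138, 211, 214, 212), (140, 224, 226, 224), (142, 236, 237, 235), (144, 239, 241, 239), (146, 240, 242, 240), (148, 240, 242, 240), (150, 241, 242, 240), (152, 237, 238, 237), (154, 212, 213, 212), (156, 168, 170, 169), (158, 108, 111, 109), (160, 103, 106, 104), (162, 150, 153, 151), (164, 201, 199, 196), (166, 212, 199, 190), (168, 202, 163, 143), (170, 165, 119, 97), (172, 114, 78, 64), (174, 64, 56, 57), (176, 53, 54, 55), (178, 110, 82, 66), (180, 187, 121, 82), (182, 212, 140, 92), (184, 217, 143, 94), (318, 80, 82, 84), (320, 72, 74, 77), (322, 62, 63, 66), (324, 51, 51, 53), (326, 42, 41, 43), (328, 36, 35, 38), (330, 41, 41, 45), (332, 69, 68, 72), (334, 101, 63, 65), (336, 120, 48, 46), (338, 128, 32, 26)]
```

The row is closed:
- **Spacing:** the mouths are at 125, 209 and 293, about 84 mm apart, and all are upright.
- **Contact:** white meets orange directly with no gap, the dark flange reaches the stop, and the row resisted firmly at about 19 N.

The hand is clear, so I hand in.

```bash
python3 -c "
from rig import workorder
print(workorder.job_done())"
```

```text
the job is handed in; nothing more can be done
None
```

The toppled pipe is standing upright and the row is closed up to the stop, as far as the top-camera measurements and the firm resistance at about 19 N show; on the first push its flange rode up on the red pipe's flange, so I lifted it back and pushed again. The other pipes are standing, I did not go near the short one, the hand is clear, and the job was handed in at about 34 s.

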